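# Comb the stirring rods square in the drying tray

## Task

Take the comb rake from its mat and gently comb the five scattered porcelain rods in the drying tray into one tight, parallel row, a single layer against the long tray wall on the robot's side, with all their ends up against the plain end wall (opposite the pouring lip). Porcelain chips: use only light force, and move the rods with the rake alone, never touching them with the gripper. Then lay the rake back on its mat with the handle in the saddle, let go, and leave everything else where it is.

Things in the scene. Friction and masses are not known exactly. Their poses are not given: they have to be found in the camera images.
- tray: Steel tray, fixed. Inner floor 230 (tray x) by 200 mm (y), 4 mm above the origin (middle, on the bench); walls 3 mm thick, 15 mm above the floor. x points away from the robot, y to its left (yaw up to 0.22 rad). Press no more than 20 N on it. Row wall: inner face x = -115 mm, robot's side. Plain end wall: inner face y = -100 mm. The +y end wall has the pouring lip, its middle 50 mm only 8 mm high.
- corner (a point): Inner corner of the tray where the row wall and the plain end wall meet, at floor height: tray coordinates (-115, -100, 4) mm, axes as the tray's. Squared up, the rods lie touching side by side from the row wall outwards (along x; how far is not measured, the resistance tells when the row is tight) and reach 140 mm from the plain end wall (along y).
- rod1: White porcelain stirring rod, one of an assorted set 6 to 10 mm thick (which, is not known), all 140 mm long, round ends, 10 to 20 g, glazed, slippery; brittle: a push of 10 N may chip it. Loose on the tray floor, none on top of another. Origin: middle of the rod on its axis. y axis: along the rod. It does not roll off by itself; pushed hard or fast into a row, rods ride up on one another.
- rod2: White porcelain stirring rod, one of an assorted set 6 to 10 mm thick (which, is not known), all 140 mm long, round ends, 10 to 20 g, glazed, slippery; brittle: a push of 10 N may chip it. Loose on the tray floor, none on top of another. Origin: middle of the rod on its axis. y axis: along the rod. It does not roll off by itself; pushed hard or fast into a row, rods ride up on one another.
- rod3: White porcelain stirring rod, one of an assorted set 6 to 10 mm thick (which, is not known), all 140 mm long, round ends, 10 to 20 g, glazed, slippery; brittle: a push of 10 N may chip it. Loose on the tray floor, none on top of another. Origin: middle of the rod on its axis. y axis: along the rod. It does not roll off by itself; pushed hard or fast into a row, rods ride up on one another.
- rod4: White porcelain stirring rod, one of an assorted set 6 to 10 mm thick (which, is not known), all 140 mm long, round ends, 10 to 20 g, glazed, slippery; brittle: a push of 10 N may chip it. Loose on the tray floor, none on top of another. Origin: middle of the rod on its axis. y axis: along the rod. It does not roll off by itself; pushed hard or fast into a row, rods ride up on one another.
- rod5: White porcelain stirring rod, one of an assorted set 6 to 10 mm thick (which, is not known), all 140 mm long, round ends, 10 to 20 g, glazed, slippery; brittle: a push of 10 N may chip it. Loose on the tray floor, none on top of another. Origin: middle of the rod on its axis. y axis: along the rod. It does not roll off by itself; pushed hard or fast into a row, rods ride up on one another.
- rake: Comb rake, about 0.2 kg, loose. Origin: middle of the line of tooth tips. Along y: ten teeth over 115.5 mm (each 7.5 mm wide, 4.5 mm gaps, 4 mm thick in x, down to z = 0) under a head bar 120 mm long, 12 mm thick, z = 24 to 36 mm. A post at x = 0 carries the level handle: x = +5 to -190 mm, 16 mm wide, z = 46 to 60 mm. It lies level, handle (-x) towards the robot.
- rake_grip (a point): Place to hold the rake, near its centre of mass: middle of the handle bar, 40 mm behind the teeth, rake coordinates (-40, 0, 53) mm; gripping across the 16 mm width closes along the rake's y. Held firmly (about 90 N) it stays straight under light raking.
- mat: Grey draining mat, fixed, 240 (x) by 150 (y) by 3 mm, left or right of the tray; origin: middle of the underside. Its steel saddle is a plate across y at x = -65 mm, top 49 mm over the bench, with 12 mm cheeks, 56 mm between them; the rake's handle lies on it. The rake's tooth tips stand on the mat, about x = +75 mm, y = 0.
- mortar: Bystander: porcelain mortar, 116 mm across, 62 mm high, on the other side of the tray from the mat; origin under its middle.
- pestle: Bystander: porcelain pestle, 116 mm long, 30 mm thick, lying on the robot's side of the mortar; origin: middle of its thick end.
- spatula: Bystander: spatula 170 mm long lying flat beyond the mat or the mortar, under 40 mm high.
- stopper: Bystander: rubber stopper 38 mm across, 28 mm high, beyond the mat or the mortar; origin under its middle.
- beaker: Bystander: glass beaker 68 mm across, 90 mm high, beyond the tray; origin under its middle.
- crucible: Bystander: small lidded crucible 44 mm across, 46 mm high, beyond the tray; origin under its middle.
- wash_bottle: Bystander: white wash bottle 66 mm across, 165 mm high, beyond the tray; origin under its middle.
Mind the look-alikes: they are no part of the job. What is shaped like the rake but pink is not meant.

How it is judged:
On the way, in this order (a step that is already met when the one before it is completed fails the run):
1. the rake is lifted off its mat in the gripper (z of rake in the frame of mat above 0.02 m and contact force between the fingers and rake above 1 N), for 0.2 s.
2. with the rake in hand, the five rods have been combed into one tight, squared row (x of rod1 in the frame of corner between 0 and 0.0335 m and y of rod1 in the frame of corner between 0.06 and 0.0745 m and z of each of rod1, rod2, rod3, rod4, rod5 in the frame of corner below 0.0065 m and angle between the y axis of each of rod1, rod2, rod3, rod4, rod5 and the y axis of tray, either way round below 0.05 rad and x of rod2 in the frame of corner between 0 and 0.0335 m and y of rod2 in the frame of corner between 0.06 and 0.0745 m and x of rod3 in the frame of corner between 0 and 0.0335 m and y of rod3 in the frame of corner between 0.06 and 0.0745 m and x of rod4 in the frame of corner between 0 and 0.0335 m and y of rod4 in the frame of corner between 0.06 and 0.0745 m and x of rod5 in the frame of corner between 0 and 0.0335 m and y of rod5 in the frame of corner between 0.06 and 0.0745 m and contact force between the fingers and rake above 1 N), for 0.2 s.
At the end, for the whole second after the job is handed in: Rods flat on the tray floor, still, within 0.05 rad of parallel, axes within 33.5 mm of the robot-side wall (2.5 mm of gaps in the whole row), middles 60 to 74.5 mm from the plain end; rake released, still, level within 0.09 rad, tips on the mat 45 to 110 mm from its middle, within 35 mm sideways (x of rod1 in the frame of corner between 0 and 0.0335 m and y of rod1 in the frame of corner between 0.06 and 0.0745 m and z of each of rod1, rod2, rod3, rod4, rod5 in the frame of corner below 0.0065 m and angle between the y axis of each of rod1, rod2, rod3, rod4, rod5 and the y axis of tray, either way round below 0.05 rad and x of rod2 in the frame of corner between 0 and 0.0335 m and y of rod2 in the frame of corner between 0.06 and 0.0745 m and x of rod3 in the frame of corner between 0 and 0.0335 m and y of rod3 in the frame of corner between 0.06 and 0.0745 m and x of rod4 in the frame of corner between 0 and 0.0335 m and y of rod4 in the frame of corner between 0.06 and 0.0745 m and x of rod5 in the frame of corner between 0 and 0.0335 m and y of rod5 in the frame of corner between 0.06 and 0.0745 m and linear speed of each of rod1, rod2, rod3, rod4, rod5, rake below 0.01 m/s and horizontal distance between rake and mat below 0.11 m and x of rake in the frame of mat above 0.045 m and y of rake in the frame of mat between -0.035 and 0.035 m and z of rake in the frame of mat between -0.002 and 0.008 m and angle between rake's own z axis and vertical below 0.09 rad and contact force between the fingers and rake below 0.2 N); the robot touches nothing.
It fails at once if the rake presses a rod with more than 10 N (porcelain chips) (contact force between rake and rod1 above 10 N or contact force between rake and rod2 above 10 N or contact force between rake and rod3 above 10 N or contact force between rake and rod4 above 10 N or contact force between rake and rod5 above 10 N).
It fails at once if a rod is pressed against the tray with more than 10 N (contact force between tray and rod1 above 10 N or contact force between tray and rod2 above 10 N or contact force between tray and rod3 above 10 N or contact force between tray and rod4 above 10 N or contact force between tray and rod5 above 10 N).
It fails at once if the rake presses on the tray with more than 25 N (contact force between rake and tray above 25 N).
It fails at once if the gripper touches a rod (contact force between any of the fingers, the arm and rod1 above 0.3 N or contact force between any of the fingers, the arm and rod2 above 0.3 N or contact force between any of the fingers, the arm and rod3 above 0.3 N or contact force between any of the fingers, the arm and rod4 above 0.3 N or contact force between any of the fingers, the arm and rod5 above 0.3 N).
It fails at once if a bystander is shifted by more than 20 mm (distance of any of mortar, pestle, spatula, stopper, beaker, crucible, wash_bottle from where it was at the start of the episode above 0.02 m).
It also fails if it takes over 61 s, if anything falls off the work surface, if the arm or the gripper's body presses on something with over 40 N, if the wrist force passes 120 N, or if a joint passes its speed limit or range.

## Robot

A 6-joint arm with a two-finger parallel gripper is mounted at the origin on the work surface. World frame = base frame: x ahead of the robot, y to its left, z up, the work surface at z = 0. Lengths are in m, angles in rad, forces in N, time in s.
With the tool pointing down it reaches from about 0.275 to 0.875 m from the base axis. Payload 12.5 kg.
Tool frame: the origin (TCP) lies midway between the tips of the shut fingers; the grasp point (between the pads) lies 19 mm behind it; x points along the fingers, z is the direction in which the jaws open and shut, and the axes are right-handed (so a half turn about x gives the same grasp; the last joint's range is limited). The gripper opens to 85 mm and grips with 20 to 120 N. Pads are 22 mm wide; open, the fingers measure 114 mm over their backs; the gripper's body (76 mm by 85 mm) begins 54 mm behind the grasp point. The pads swing forward as they close: fully open they stand 13 mm farther back than shut.
Start: joints at [1.077, 0.351, 1.652, -0, 1.139, -0.085], TCP at [0.219, 0.505, 0.231] pointing down, gripper open.
Joint ranges: [-2.75, 2.75], [-0.79, 2.1], [0.01, 2.65], [-1.57, 4.71], [0.07, 3.14], [-2.87, 2.87]. Speed limits (rad/s): [2.22, 2.22, 2.79, 3.14, 3.14, 3.14].

## Interface

Orientations are given as a unit quaternion [w, x, y, z].
In Python, from station import ctrl gives the robot as it stands. The module is installed in compiled form; this text tells all that it offers.
- The arm moves only by the shell command python3 -m jog 'ROWS' [FORCE]. ROWS is JSON, a list of rows, each an object of numbers: "x", "y", "z": the shift along the tool's x, y, z in cm; "wx", "wy", "wz": the turn, a rotation vector about the tool's x, y, z in degrees; "grip": the closure, from 0 (fully open) to 1 (shut). A call has 1 to 20 rows; each row is the pose to reach, as a shift and turn from the pose commanded when the call began, along the tool's axes at that moment; what a row does not reach only later rows make up. A row lasts 1/12 s, in which the tool goes at most 41.7 mm and 7.16 degrees, less where a joint would pass 70% of its speed; a pose out of reach is approached as far as the arm can. A call with a gripper value outside its range is refused whole. The fingers move at their own pace and stop on an object; FORCE is the grip in N (left out, the last holds). Time passes only in rows, so rows that repeat a pose let the fingers close. It gives the time, the measured TCP pose, the force and the opening at its end, in the units of the state.
- ctrl.get_obs(): the state, without advancing time (a new reading comes with each control period).
- ctrl.snapshot(name): name is "scene" or "top" or "wrist"; returns a dict with "pixels" (384x512x3 uint8, red, green, blue), "z_map" (384x512 float32, m along the optical axis (not along the pixel's ray), 0 where there is no reading), "vertical_fov" (degrees; the focal length in pixels is half the picture's height over the tangent of half this angle, whatever the lens; pixels are square), "cx", "cy" (the principal point, pixels), "distortion" ([k1, k2, p1, p2, k3] as OpenCV has them; the pictures are not rectified), "rvec" (rotation vector, rad) and "tvec" (3), from world to camera coordinates, as OpenCV has them. Camera axes: x right, y down, z forward; pixel columns grow to the right and rows downward; lengths in m; the calibration is good to about 2 mm. A picture is of the moment at which its call begins.
- ctrl.sign_off(): hands the job in, once; it reports no verdict.
The state is a dict: "time": time; "joint_pos": joint angles; "dq": joint speeds; "tau": joint torques, N m; "ee_pos": TCP position; "tcp_rot": TCP orientation; "force": force on the tool from outside, world axes, zero at the start; "wrist_torque": the same for the moment, N m; "grip_width": opening from 0.0 (shut) to 1.0 (fully open).
Only numpy, scipy, OpenCV 4.12 (cv2) and the standard library are available. Lean on these libraries where they do the work, as an engineer would, in place of code of your own. Each camera call takes 0.05 s, during which the arm holds its last target.

## Working session

There is one attempt and no reset: what is moved stays moved. The work goes in short steps, Python scripts to look and compute and a shell command to move; the robot and the scene stay as the last step left them, time stands still between calls to the robot, and variables do not carry over. Pictures are saved under pics/ and viewed, and the job is handed in when it is done.

```bash
ls; mkdir -p pics
cat > h.py <<'E'
import numpy as np,cv2
from station import ctrl
def snap(n):
    s=ctrl.snapshot(n); s['f']=s['pixels'].shape[0]/2/np.tan(np.radians(s['vertical_fov'])/2)
    s['K']=np.array([[s['f'],0,s['cx']],[0,s['f'],s['cy']],[0,0,1.]]); s['D']=np.array(s['distortion'],float)
    s['R']=cv2.Rodrigues(np.array(s['rvec'],float))[0]; s['t']=np.array(s['tvec'],float).reshape(3); return s
def ray(s,u,v):
    p=cv2.undistortPoints(np.array([[[u,v]]],float),s['K'],s['D'])[0,0]; return np.array([p[0],p[1],1.])
def onz(s,u,v,z):
    d=s['R'].T@ray(s,u,v); c=-s['R'].T@s['t']; return c+d*(z-c[2])/d[2]
def dep(s,u,v):
    z=s['z_map'][int(round(v)),int(round(u))]; return s['R'].T@(ray(s,u,v)*z-s['t'])
def proj(s,P):
    return cv2.projectPoints(np.array(P,float).reshape(-1,1,3),np.array(s['rvec'],float),s['t'],s['K'],s['D'])[0].reshape(-1,2)
def save(s,name,crop=None,k=1):
    im=s['pixels'][:,:,::-1]
    if crop: x0,y0,x1,y1=crop; im=im[y0:y1,x0:x1]
    im=cv2.resize(im,None,fx=k,fy=k,interpolation=cv2.INTER_CUBIC); cv2.imwrite('pics/'+name+'.png',im)
E
python3 - <<'E'
from h import *
for n in ['scene','top','wrist']:
    s=snap(n); save(s,n+'0',k=1.5); np.savez(n+'0.npz',**{k:v for k,v in s.items()})
    print(n,s['vertical_fov'],-s['R'].T@s['t'],s['R'][2])
print(ctrl.get_obs())
E
```

```text
pics
scene 49.59849991238955 [1.29833927 0.51227183 0.78250267] [-0.66035319 -0.45824103 -0.59493598]
top 53.999495558865235 [ 0.42130811 -0.03666943  1.15093851] [ 0.07226455  0.01339992 -0.99729548]
wrist 66.72256260012276 [0.14519051 0.53664949 0.37248079] [ 0.27979345 -0.12311819 -0.95213315]
{'time': 0.15, 'joint_pos': array([ 1.07743297e+00,  3.51086432e-01,  1.65223206e+00,  1.14302943e-05,
        1.13909974e+00, -8.46180636e-02]), 'dq': array([ 0.00036643, -0.00111547, -0.00257083,  0.00056982, -0.00043532,
       -0.00023451]), 'tau': array([ 7.89388978e-04, -5.06256652e+01, -2.91503978e+01, -3.98537190e-05,
        3.31647156e-03,  7.00367806e-06]), 'ee_pos': array([0.21847427, 0.50449218, 0.23091347]), 'tcp_rot': array([ 0.59081318, -0.38825214,  0.59132998,  0.38798056]), 'force': array([-0.22932455,  0.61235627, -0.24119872]), 'wrist_torque': array([-0.01224438, -0.00181958,  0.00439182]), 'grip_width': 1.000299346835028}
```

View pics/top0.png

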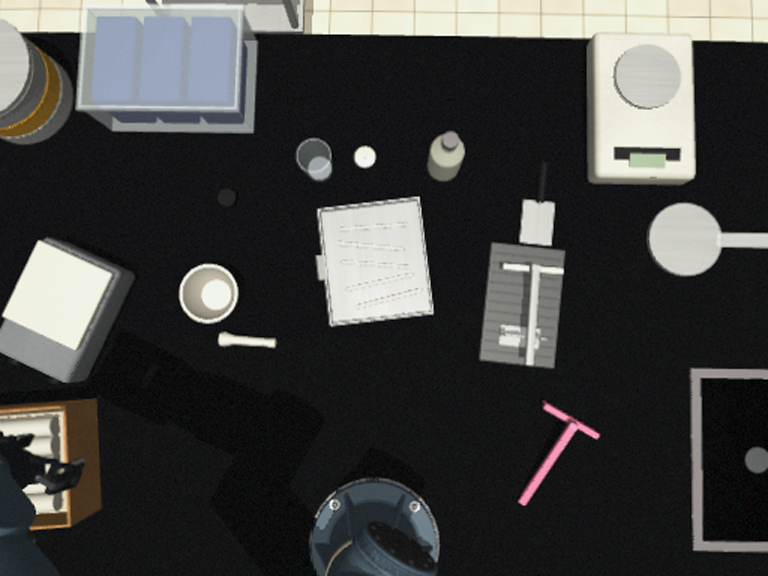

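View pics/scene0.png

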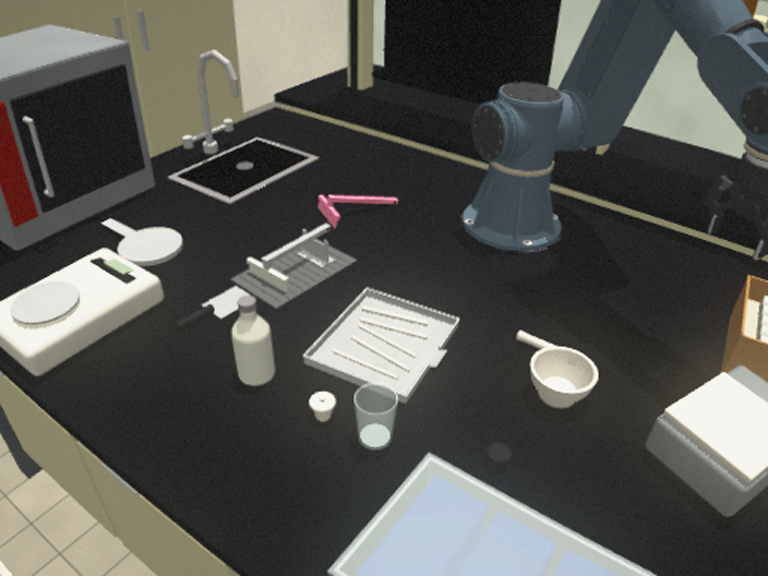

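View pics/wrist0.png

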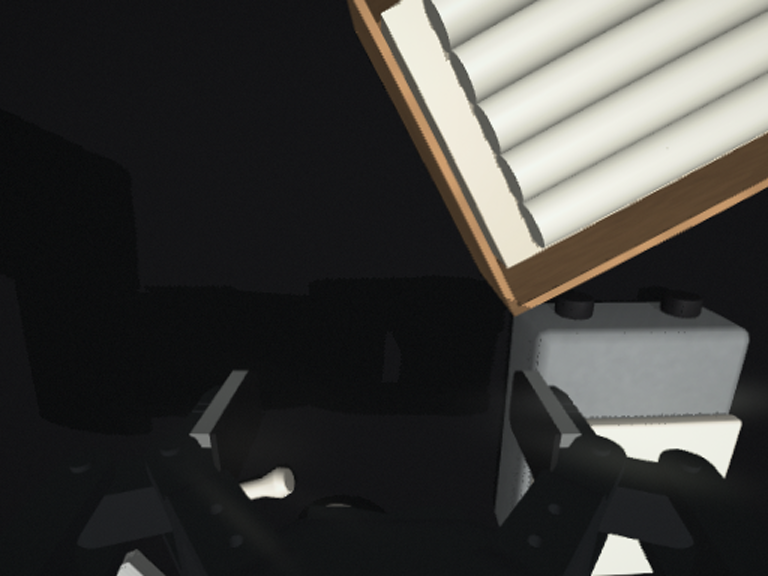

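Top view (768x576 picture): the tray is at about (375,262), lip on its left at (321,267). The white rake lies on the grey mat at (525,305), head at (530,268), handle running down to (530,363). The other candidates are the pink rake at (570,450), not meant, and the spatula at (538,215). I choose the white one on the mat and check it in a close crop.

Run:
```python
from h import *
s=snap('top'); save(s,'tray1',(200,120,300,230),6.5*0.8); save(s,'mat1',(310,150,390,255),5.5)
```

```text
(no output)
```

View pics/tray1.png

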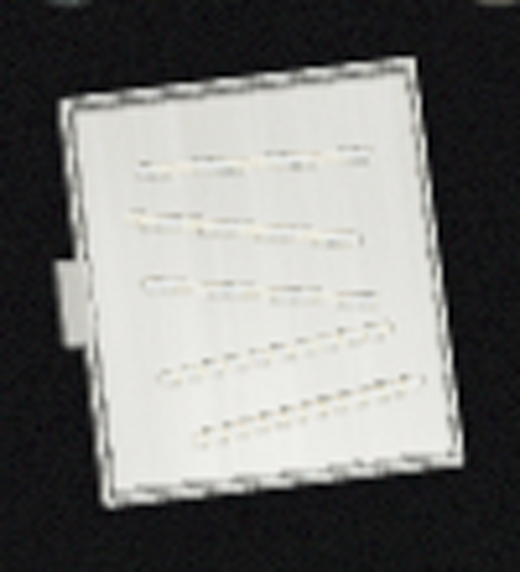

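View pics/mat1.png

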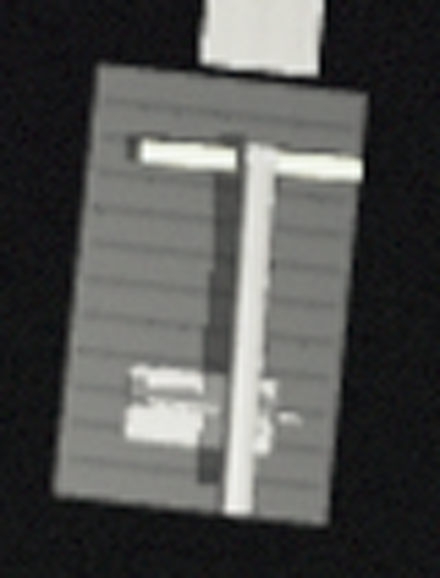

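Run:
```python
from h import *
s=snap('top')
def T(a,b):return (a/5.2+200-.4,b/5.2+120-.4)
c=np.array([onz(s,*T(*p),0.019) for p in [(60,98),(412,57),(462,465),(107,507)]])[:,:2]
print('tray',c.round(4), [np.linalg.norm(c[i]-c[(i+1)%4]).round(4) for i in range(4)]); 
print('center',c.mean(0)); dx=(c[0]+c[1]-c[2]-c[3]); print('yaw',np.arctan2(dx[1],dx[0]), 'y-yaw',[np.arctan2(-(d[0]),d[1]) for d in [c[0]+c[3]-c[1]-c[2]]])
def M(a,b):return (a/5.5+310-.4,b/5.5+150-.4)
m=np.array([onz(s,*M(*p),0.003) for p in [(97,65),(367,93),(328,524),(55,495)]])[:,:2]
print('mat',m.round(4), [np.linalg.norm(m[i]-m[(i+1)%4]).round(4) for i in range(4)],m.mean(0)); 
d=m[0]+m[1]-m[2]-m[3];print('yaw',np.arctan2(d[1],d[0]))
h=[onz(s,*M(*p),0.063) for p in [(261,145),(238,517)]]; print('handle',h, np.linalg.norm(h[0]-h[1]),np.arctan2(*(h[0]-h[1])[1::-1]))
b=[onz(s,*M(*p),0.039) for p in [(140,153),(362,168)]]; print('bar',b,np.linalg.norm(b[0]-b[1]),np.arctan2(-(b[0]-b[1])[0],(b[0]-b[1])[1]))
for p in [(261,160),(250,330),(190,153),(320,165)]: print(dep(s,*M(*p)))
for p in [(250,300),(200,450)]: print('floor',dep(s,*T(*p)))
for a,b in [((142,168),(370,154)),((130,218),(360,241)),((145,283),(377,297)),((163,379),(392,326)),((200,439),(422,380))]:
  A,B=onz(s,*T(*a),.008),onz(s,*T(*b),.008); print('rod',A[:2].round(4),B[:2].round(4),np.linalg.norm(A-B).round(4))
```

```text
tray [[ 0.667   0.1317]
 [ 0.6948 -0.0742]
 [ 0.4563 -0.1069]
 [ 0.4281  0.0975]] [np.float64(0.2079), np.float64(0.2407), np.float64(0.2064), np.float64(0.2413)]
center [0.56156063 0.01203318]
yaw 0.1391880436597874 y-yaw [np.float64(0.1357080076483544)]
mat [[ 0.6051 -0.2248]
 [ 0.5921 -0.3752]
 [ 0.3533 -0.3532]
 [ 0.3662 -0.2034]] [np.float64(0.151), np.float64(0.2399), np.float64(0.1504), np.float64(0.2398)] [ 0.47918959 -0.28912703]
yaw -0.09048859288751557
handle [array([ 0.55454307, -0.30156231,  0.063     ]), array([ 0.35956746, -0.28988928,  0.063     ])] 0.19532472218815444 -0.059797823824667945
bar [array([ 0.55193633, -0.24231113,  0.039     ]), array([ 0.54604267, -0.36172857,  0.039     ])] 0.11956278666868453 -0.049313396710297226
[ 0.54675496 -0.30191028  0.06159434]
[ 0.45705    -0.29648069  0.06061444]
[ 0.55298761 -0.27018941  0.0343244 ]
[ 0.54776457 -0.34039548  0.0343971 ]
floor [0.55136393 0.01822995 0.00537684]
floor [0.46270285 0.04579727 0.0019236 ]
rod [0.6283 0.0836] [ 0.6389 -0.0508] 0.1348
rod [0.5984 0.0899] [ 0.5871 -0.0458] 0.1362
rod [0.56   0.0801] [ 0.5542 -0.0564] 0.1365
rod [0.5036 0.068 ] [ 0.5373 -0.0654] 0.1377
rod [0.4689 0.0455] [ 0.5059 -0.0835] 0.1342
```

Run:
```python
from h import *
from scipy.spatial.transform import Rotation as R
o=ctrl.get_obs();q=o['tcp_rot'];r=R.from_quat(q[[1,2,3,0]]).as_matrix();print(r.round(4))
print('tool z yaw',np.arctan2(r[1,2],r[0,2]),'y yaw',np.arctan2(r[1,1],r[0,1]))
print(r.T@(np.array([.5096,-.2991,.237])-o['ee_pos']))
# tray frame rods
c=np.array([.5616,.012]);a=.137;Rt=np.array([[np.cos(a),-np.sin(a)],[np.sin(a),np.cos(a)]])
for A,B in [((.6283,.0836),(.6389,-.0508)),((.5984,.0899),(.5871,-.0458)),((.56,.0801),(.5542,-.0564)),((.5036,.068),(.5373,-.0654)),((.4689,.0455),(.5059,-.0835))]:
  print(((np.array(A)-c)@Rt).round(3),((np.array(B)-c)@Rt).round(3))
```

```text
[[-2.000e-04 -9.176e-01  3.975e-01]
 [-5.000e-04  3.975e-01  9.176e-01]
 [-1.000e+00  0.000e+00 -5.000e-04]]
tool z yaw 1.1619849792429455 y yaw 2.732781303750916
[-0.00562914 -0.58653566 -0.62172869]
[0.076 0.062] [ 0.068 -0.073]
[0.047 0.072] [ 0.017 -0.061]
[0.008 0.068] [-0.017 -0.067]
[-0.05   0.063] [-0.035 -0.073]
[-0.087  0.046] [-0.068 -0.087]
```

```bash
python3 -m jog '[{"x":3,"y":-58.65,"z":-62.17,"wx":159.7,"grip":0},{"x":3,"y":-58.65,"z":-62.17,"wx":159.7,"grip":0},{"x":3,"y":-58.65,"z":-62.17,"wx":159.7,"grip":0},{"x":3,"y":-58.65,"z":-62.17,"wx":159.7,"grip":0},{"x":3,"y":-58.65,"z":-62.17,"wx":159.7,"grip":0},{"x":3,"y":-58.65,"z":-62.17,"wx":159.7,"grip":0},{"x":3,"y":-58.65,"z":-62.17,"wx":159.7,"grip":0},{"x":3,"y":-58.65,"z":-62.17,"wx":159.7,"grip":0},{"x":3,"y":-58.65,"z":-62.17,"wx":159.7,"grip":0},{"x":3,"y":-58.65,"z":-62.17,"wx":159.7,"grip":0},{"x":3,"y":-58.65,"z":-62.17,"wx":159.7,"grip":0},{"x":3,"y":-58.65,"z":-62.17,"wx":159.7,"grip":0},{"x":3,"y":-58.65,"z":-62.17,"wx":159.7,"grip":0},{"x":3,"y":-58.65,"z":-62.17,"wx":159.7,"grip":0},{"x":3,"y":-58.65,"z":-62.17,"wx":159.7,"grip":0},{"x":3,"y":-58.65,"z":-62.17,"wx":159.7,"grip":0},{"x":3,"y":-58.65,"z":-62.17,"wx":159.7,"grip":0},{"x":3,"y":-58.65,"z":-62.17,"wx":159.7,"grip":0},{"x":3,"y":-58.65,"z":-62.17,"wx":159.7,"grip":0},{"x":3,"y":-58.65,"z":-62.17,"wx":159.7,"grip":0}]'
cat >> h.py <<'E'
from scipy.spatial.transform import Rotation as Rn
def tool():
    o=ctrl.get_obs();q=np.array(o['tcp_rot']);return o,Rn.from_quat(q[[1,2,3,0]]).as_matrix()
def goto(p,yaw):
    """shift (cm, tool axes) and wx (deg) to TCP p, tool z yaw; plus full rotvec with tool down"""
    o,r=tool(); x=np.array([0,0,-1.]);z=np.array([np.cos(yaw),np.sin(yaw),0]);y=np.cross(z,x)
    T=np.c_[x,y,z]; print('shift cm',(r.T@(np.array(p)-o['ee_pos'])*100).round(2),'rotvec deg',np.degrees(Rn.from_matrix(r.T@T).as_rotvec()).round(2))
    print('t',o['time'],'pos',o['ee_pos'].round(4),'yaw',np.arctan2(r[1,2],r[0,2]).round(4),'F',o['force'].round(2),'M',o['wrist_torque'].round(3),'g',round(o['grip_width'],3),'j',o['joint_pos'].round(2))
E
python3 - <<'E'
from h import *
goto([.5096,-.2991,.17],-1.626)
E
```

```text
shift cm [  6.14 -58.65 -62.17] rotvec deg [ 1.5974e+02 -1.0000e-02  4.0000e-02]
t 0.25 pos [0.2185 0.5046 0.231 ] yaw 1.162 F [ 0.08  1.12 -0.44] M [-0.03  -0.039  0.01 ] g 0.997 j [ 1.08  0.35  1.65 -0.    1.14 -0.08]invalid input
```

```bash
python3 -m jog '[{"x":3,"y":-29,"z":-31,"wx":80,"grip":0},{"x":3,"y":-29,"z":-31,"wx":80,"grip":0}]'
```

```text
invalid input
```

```bash
python3 -c "
from h import *
goto([.5096,-.2991,.17],-1.626)"
```

```text
shift cm [  6.14 -58.65 -62.17] rotvec deg [ 1.5974e+02 -1.0000e-02  4.0000e-02]
t 0.25 pos [0.2185 0.5046 0.231 ] yaw 1.162 F [ 0.08  1.12 -0.44] M [-0.03  -0.039  0.01 ] g 0.997 j [ 1.08  0.35  1.65 -0.    1.14 -0.08]
```

```bash
python3 -m jog '[{"x":3,"y":-29,"z":-31,"wx":80,"wy":0,"wz":0,"grip":0},{"x":3,"y":-29,"z":-31,"wx":80,"wy":0,"wz":0,"grip":0}]'
```

```text
time: 0.42
ee_pos: [0.2463, 0.4261, 0.2249]
tcp_rot: [0.635, -0.311, 0.635, 0.31]
force: [0.6, -0.2, -0.7]
grip_width: 1.002
```

```bash
python3 -c "
from h import *
goto([.5096,-.2991,.17],-1.626)"
```

```text
shift cm [  5.5  -65.33 -41.04] rotvec deg [145.26   0.     0.  ]
t 0.4167 pos [0.2463 0.4261 0.2249] yaw 0.9092 F [ 0.6  -0.15 -0.67] M [-0.043 -0.042 -0.018] g 1.002 j [ 0.95  0.25  1.8  -0.    1.08  0.04]
```

```bash
python3 -m jog '[{"x":3,"y":-65.3,"z":-41,"wx":145.3,"wy":0,"wz":0,"grip":0},{"x":3,"y":-65.3,"z":-41,"wx":145.3,"wy":0,"wz":0,"grip":0},{"x":3,"y":-65.3,"z":-41,"wx":145.3,"wy":0,"wz":0,"grip":0},{"x":3,"y":-65.3,"z":-41,"wx":145.3,"wy":0,"wz":0,"grip":0},{"x":3,"y":-65.3,"z":-41,"wx":145.3,"wy":0,"wz":0,"grip":0},{"x":3,"y":-65.3,"z":-41,"wx":145.3,"wy":0,"wz":0,"grip":0},{"x":3,"y":-65.3,"z":-41,"wx":145.3,"wy":0,"wz":0,"grip":0},{"x":3,"y":-65.3,"z":-41,"wx":145.3,"wy":0,"wz":0,"grip":0},{"x":3,"y":-65.3,"z":-41,"wx":145.3,"wy":0,"wz":0,"grip":0},{"x":3,"y":-65.3,"z":-41,"wx":145.3,"wy":0,"wz":0,"grip":0},{"x":3,"y":-65.3,"z":-41,"wx":145.3,"wy":0,"wz":0,"grip":0},{"x":3,"y":-65.3,"z":-41,"wx":145.3,"wy":0,"wz":0,"grip":0},{"x":3,"y":-65.3,"z":-41,"wx":145.3,"wy":0,"wz":0,"grip":0},{"x":3,"y":-65.3,"z":-41,"wx":145.3,"wy":0,"wz":0,"grip":0},{"x":3,"y":-65.3,"z":-41,"wx":145.3,"wy":0,"wz":0,"grip":0},{"x":3,"y":-65.3,"z":-41,"wx":145.3,"wy":0,"wz":0,"grip":0},{"x":3,"y":-65.3,"z":-41,"wx":145.3,"wy":0,"wz":0,"grip":0},{"x":3,"y":-65.3,"z":-41,"wx":145.3,"wy":0,"wz":0,"grip":0},{"x":3,"y":-65.3,"z":-41,"wx":145.3,"wy":0,"wz":0,"grip":0},{"x":3,"y":-65.3,"z":-41,"wx":145.3,"wy":0,"wz":0,"grip":0}]'
python3 -c "
from h import *
goto([.5096,-.2991,.17],-1.626)"
```

```text
time: 2.08
ee_pos: [0.5126, -0.3015, 0.1947]
tcp_rot: [-0.494, -0.506, -0.493, 0.507]
force: [0.6, -1.0, -0.7]
grip_width: 1.001
shift cm [ 2.47 -0.3  -0.23] rotvec deg [ 1.66  0.04 -0.02]
t 2.0833 pos [ 0.5126 -0.3015  0.1947] yaw -1.5971 F [ 0.57 -0.95 -0.72] M [0.002 0.026 0.038] g 1.001 j [-0.61  0.47  1.57 -0.    1.1   0.99]
```

Run:
```python
from h import *
s=snap('wrist'); save(s,'w2',k=1.5); print(-s['R'].T@s['t'])
for P in [(.5495,-.3013,.063),(.5096,-.2991,.063),(.36,-.29,.063)]: print(proj(s,P)*1.5)
```

```text
[ 0.58938176 -0.30247872  0.33632557]
[[384.0033489  217.26498051]]
[[382.31410877 278.72829653]]
[[376.0562856 467.3379588]]
```

View pics/w2.png

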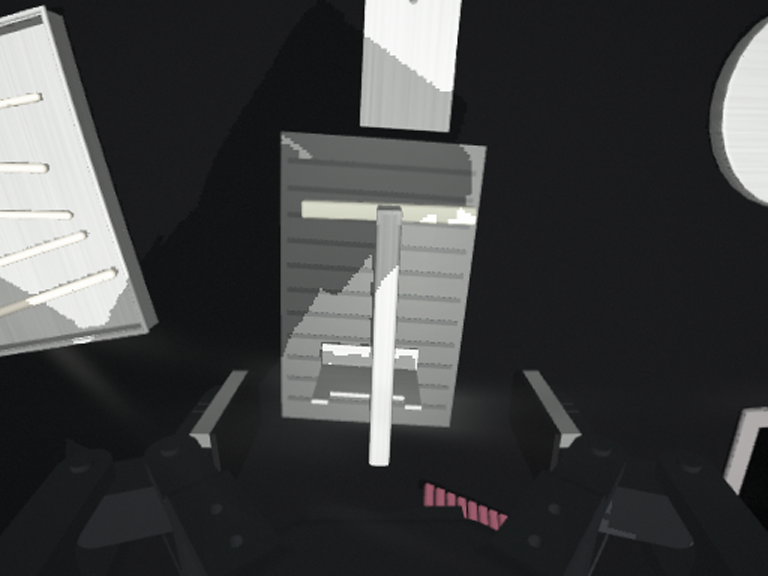

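The wrist picture shows the white rake on the mat: handle top from (389,207) down to (379,466), between the fingers. The head bar is at (390,212).

Run:
```python
from h import *
s=snap('wrist')
a=onz(s,389/1.5,207/1.5,.063);b=onz(s,379.5/1.5,466/1.5,.063);print(a,b,np.linalg.norm(a-b),np.arctan2(*(a-b)[1::-1]))
c=onz(s,302/1.5,210/1.5,.039);d=onz(s,476/1.5,215/1.5,.039);print(c,d,np.linalg.norm(c-d),np.arctan2(-(c-d)[0],(c-d)[1]))
m=np.array([onz(s,u/1.5,v/1.5,.003) for u,v in [(281,131),(486,147),(450,427),(282,416)]]);print(m.mean(0),np.linalg.norm(m[0]-m[1]),np.linalg.norm(m[1]-m[2]));dd=m[0]+m[1]-m[2]-m[3];print(np.arctan2(dd[1],dd[0]))
u=(a-b)/np.linalg.norm(a-b); g=a-u*.045; print(g)
goto([g[0],g[1],.037],np.arctan2(u[1],u[0])-np.pi/2)
```

```text
[ 0.55508393 -0.3028491   0.063     ] [ 0.3605201  -0.28924648  0.063     ] 0.19503875225092018 -0.06979978639070637
[ 0.55232693 -0.24409573  0.039     ] [ 0.54474559 -0.36187389  0.039     ] 0.11802190353930805 -0.06428095500135399
[ 0.47817584 -0.28896849  0.003     ] 0.14946545304698713 0.23930076048422674
-0.10224905364483171
[ 0.51019351 -0.29971066  0.063     ]
shift cm [15.78 -0.14  0.16] rotvec deg [ 2.81 -0.03  0.04]
t 2.1833 pos [ 0.5117 -0.2982  0.1948] yaw -1.5916 F [-0.23  0.28  0.41] M [ 0.063 -0.007  0.035] g 0.998 j [-0.61  0.47  1.58  0.    1.1   0.99]
```

```bash
python3 -m jog '[{"x":4,"y":-0.14,"z":0.16,"wx":2.8,"wy":0,"wz":0,"grip":0},{"x":8,"y":-0.14,"z":0.16,"wx":2.8,"wy":0,"wz":0,"grip":0},{"x":11.5,"y":-0.14,"z":0.16,"wx":2.8,"wy":0,"wz":0,"grip":0},{"x":14,"y":-0.14,"z":0.16,"wx":2.8,"wy":0,"wz":0,"grip":0},{"x":15.3,"y":-0.14,"z":0.16,"wx":2.8,"wy":0,"wz":0,"grip":0},{"x":15.8,"y":-0.14,"z":0.16,"wx":2.8,"wy":0,"wz":0,"grip":0},{"x":15.8,"y":-0.14,"z":0.16,"wx":2.8,"wy":0,"wz":0,"grip":0},{"x":15.8,"y":-0.14,"z":0.16,"wx":2.8,"wy":0,"wz":0,"grip":0}]' 90
python3 - <<'E'
from h import *
goto([.5102,-.2997,.037],-.067-np.pi/2)
s=snap('wrist'); save(s,'w3',k=1.5)
E
```

```text
time: 2.85
ee_pos: [0.5113, -0.2994, 0.0389]
tcp_rot: [0.484, 0.516, 0.483, -0.516]
force: [0.4, 0.1, -0.9]
grip_width: 1.001
shift cm [ 0.19 -0.11  0.04] rotvec deg [ 0.14  0.06 -0.1 ]
t 2.85 pos [ 0.5113 -0.2994  0.0389] yaw -1.6353 F [ 0.4   0.05 -0.87] M [ 0.014 -0.024  0.018] g 1.001 j [-0.61  0.68  1.67  0.    0.8   1.03]
```

View pics/w3.png

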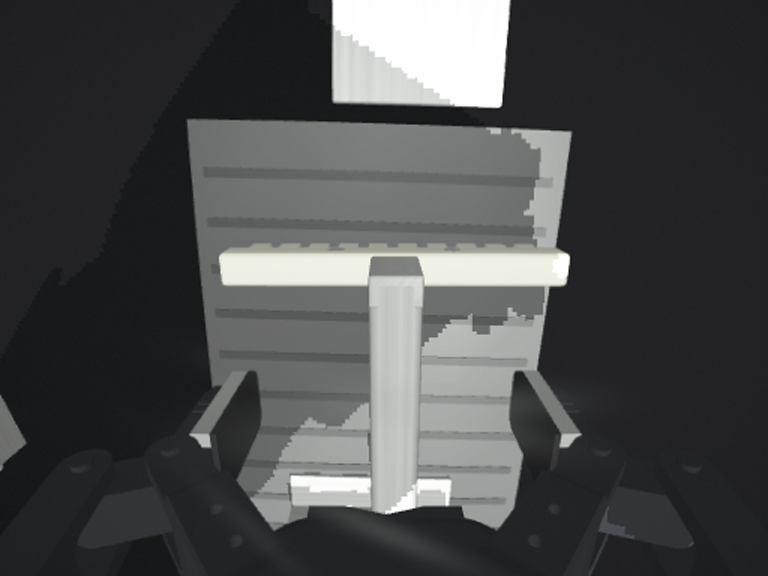

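The open jaws straddle the handle at (395,390), which is about 1 mm right of the centre between the pads (385). Correcting that and closing.

```bash
python3 -m jog '[{"x":0.15,"y":0,"z":0.1,"wx":0,"wy":0,"wz":0,"grip":0},{"x":0.15,"y":0,"z":0.1,"wx":0,"wy":0,"wz":0,"grip":1},{"x":0.15,"y":0,"z":0.1,"wx":0,"wy":0,"wz":0,"grip":1},{"x":0.15,"y":0,"z":0.1,"wx":0,"wy":0,"wz":0,"grip":1},{"x":0.15,"y":0,"z":0.1,"wx":0,"wy":0,"wz":0,"grip":1},{"x":0.15,"y":0,"z":0.1,"wx":0,"wy":0,"wz":0,"grip":1},{"x":0.15,"y":0,"z":0.1,"wx":0,"wy":0,"wz":0,"grip":1},{"x":0.15,"y":0,"z":0.1,"wx":0,"wy":0,"wz":0,"grip":1},{"x":0.15,"y":0,"z":0.1,"wx":0,"wy":0,"wz":0,"grip":1},{"x":0.15,"y":0,"z":0.1,"wx":0,"wy":0,"wz":0,"grip":1},{"x":0.15,"y":0,"z":0.1,"wx":0,"wy":0,"wz":0,"grip":1},{"x":0.15,"y":0,"z":0.1,"wx":0,"wy":0,"wz":0,"grip":1}]' 90
python3 - <<'E'
from h import *
goto([.5102,-.2997,.037],-.067-np.pi/2)
s=snap('wrist'); save(s,'w4',k=1.5)
E
```

```text
time: 3.9
ee_pos: [0.5106, -0.3003, 0.0363]
tcp_rot: [0.483, 0.516, 0.483, -0.516]
force: [-1.3, 0.0, 5.7]
grip_width: 0.166
shift cm [-0.07 -0.05 -0.05] rotvec deg [ 0.05  0.02 -0.03]
t 3.9 pos [ 0.5106 -0.3003  0.0363] yaw -1.6369 F [-1.34  0.02  5.66] M [-0.03   0.265 -0.008] g 0.166 j [-0.61  0.68  1.67 -0.    0.79  1.03]
```

View pics/w4.png

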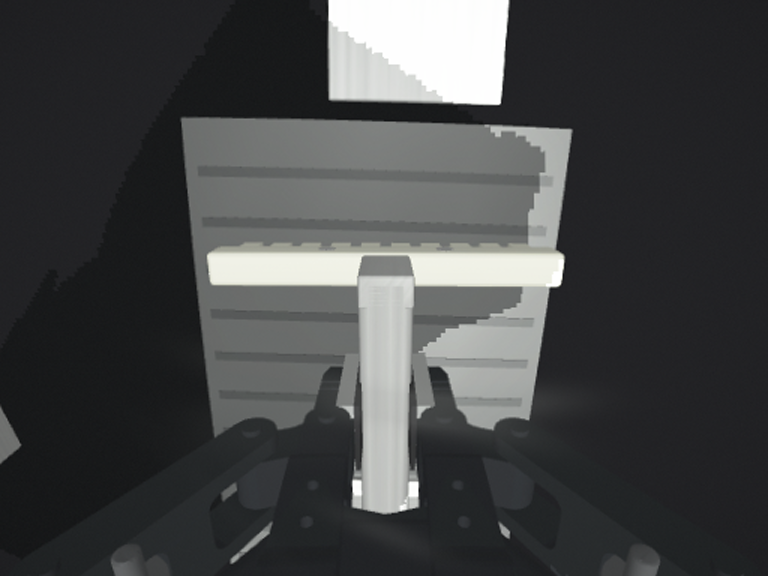

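```bash
cat >> h.py <<'E'
TC=np.array([.5616,.012]);TA=.137
def rk(x,y,tips,dyaw=0,L=.0396,z0=.0333):
    """goto so that rake origin at tray (x,y), tips height (world), rake yaw = tray yaw + dyaw"""
    u=np.array([np.cos(TA),np.sin(TA)]);v=np.array([-u[1],u[0]])
    a=TA+dyaw; p=TC+x*u+y*v-L*np.array([np.cos(a),np.sin(a)])
    goto([p[0],p[1],tips+z0],a-np.pi/2)
def where(L=.0396,z0=.0333):
    o,r=tool(); p=o['ee_pos']+L*r[:,1]; u=np.array([np.cos(TA),np.sin(TA)]);v=np.array([-u[1],u[0]]); d=p[:2]-TC
    print('rake tray',d@u*1e3,d@v*1e3,'tips',(o['ee_pos'][2]-z0)*1e3,'yaw rel',np.arctan2(r[1,1],r[0,1])-TA)
E
python3 -m jog '[{"x":-1,"y":0,"z":0,"wx":0,"wy":0,"wz":0,"grip":1},{"x":-3,"y":0,"z":0,"wx":0,"wy":0,"wz":0,"grip":1},{"x":-6,"y":0,"z":0,"wx":0,"wy":0,"wz":0,"grip":1},{"x":-8.5,"y":0,"z":0,"wx":0,"wy":0,"wz":0,"grip":1},{"x":-8.5,"y":0,"z":0,"wx":0,"wy":0,"wz":0,"grip":1},{"x":-8.5,"y":0,"z":0,"wx":0,"wy":0,"wz":0,"grip":1}]'
python3 - <<'E'
from h import *
rk(.1,-.005,.06)
s=snap('wrist'); save(s,'w5',k=1.5)
E
```

```text
time: 4.45
ee_pos: [0.5108, -0.3003, 0.1222]
tcp_rot: [0.484, 0.516, 0.482, -0.516]
force: [0.2, -0.7, -2.5]
grip_width: 0.169
shift cm [  2.87   9.02 -32.23] rotvec deg [-11.63   0.07  -0.1 ]
t 4.45 pos [ 0.5108 -0.3003  0.1222] yaw -1.6367 F [ 0.23 -0.74 -2.53] M [-0.001  0.014  0.035] g 0.169 j [-0.61  0.55  1.63  0.    0.95  1.03]
```

View pics/w5.png

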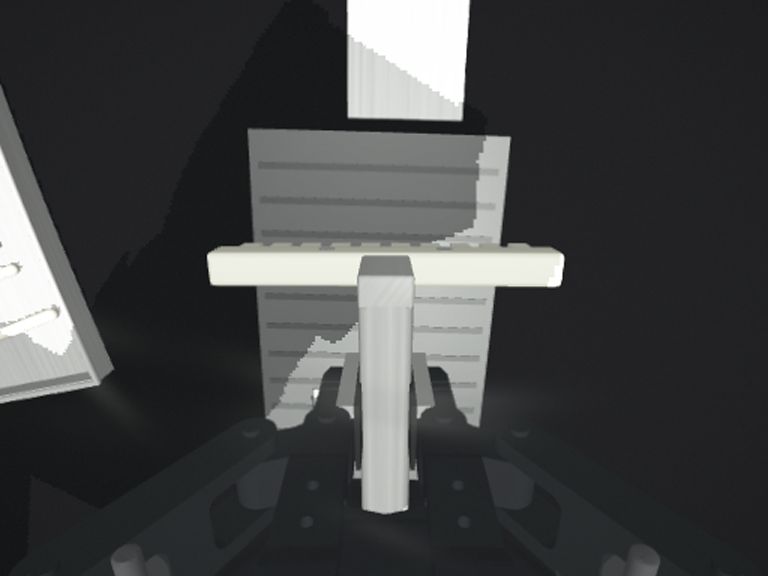

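Lifted cleanly, and the rake hasn't moved in the grip. Moving above the far side of the tray.

```bash
python3 -m jog '[{"x":0,"y":1.1,"z":-4,"wx":-1.5,"wy":0,"wz":0,"grip":1},{"x":0,"y":2.2,"z":-8,"wx":-3,"wy":0,"wz":0,"grip":1},{"x":0,"y":3.4,"z":-12,"wx":-4.5,"wy":0,"wz":0,"grip":1},{"x":0,"y":4.5,"z":-16,"wx":-6,"wy":0,"wz":0,"grip":1},{"x":0,"y":5.6,"z":-20,"wx":-7.5,"wy":0,"wz":0,"grip":1},{"x":0,"y":6.7,"z":-24,"wx":-9,"wy":0,"wz":0,"grip":1},{"x":0,"y":7.8,"z":-28,"wx":-10.5,"wy":0,"wz":0,"grip":1},{"x":1.5,"y":8.7,"z":-31,"wx":-11.6,"wy":0,"wz":0,"grip":1},{"x":2.8,"y":9,"z":-32.2,"wx":-11.6,"wy":0,"wz":0,"grip":1},{"x":2.8,"y":9,"z":-32.2,"wx":-11.6,"wy":0,"wz":0,"grip":1},{"x":2.8,"y":9,"z":-32.2,"wx":-11.6,"wy":0,"wz":0,"grip":1}]'
python3 - <<'E'
from h import *
rk(.1,-.005,.006);where()
s=snap('wrist'); save(s,'w6',k=1.5)
s=snap('top'); save(s,'t6',(190,110,310,230),5)
E
```

```text
time: 5.42
ee_pos: [0.6202, 0.0152, 0.0909]
tcp_rot: [0.532, 0.464, 0.534, -0.466]
force: [0.1, -0.7, -1.8]
grip_width: 0.167
shift cm [5.16 0.21 0.02] rotvec deg [ 0.01 -0.03  0.23]
t 5.4167 pos [0.6202 0.0152 0.0909] yaw -1.4336 F [ 0.14 -0.75 -1.77] M [-0.077 -0.009  0.019] g 0.167 j [-0.05  0.64  1.57 -0.    0.94  1.38]
rake tray 98.07171598982873 -4.782458097729991 tips 57.58197085927643 yaw rel 0.00017733650678733448
```

View pics/w6.png

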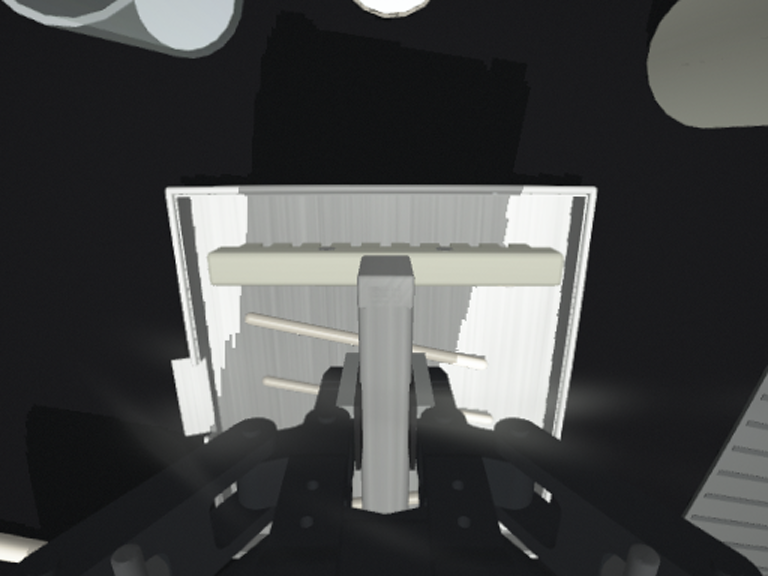

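View pics/t6.png

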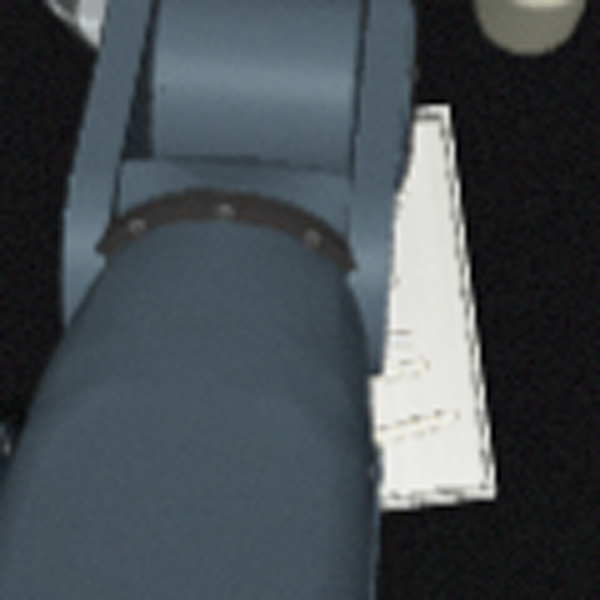

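Run:
```python
from h import *
s=snap('wrist')
a=onz(s,166/1.5,188/1.5,.019)[:2];b=onz(s,597/1.5,188/1.5,.019)[:2]
u=np.array([np.cos(TA),np.sin(TA)]);v=np.array([-u[1],u[0]])
for p in (a,b,onz(s,557/1.5,440/1.5,.019)[:2]): print((p-TC)@u,(p-TC)@v)
print(np.arctan2(-(a-b)[0],(a-b)[1]),np.linalg.norm(a-b))
```

```text
0.11982474342732692 0.10173430442043697
0.11920281747744192 -0.1090596683408368
-0.026547361587415195 -0.1069413431691852
0.1340496113472403 0.210794890223572
```

```bash
python3 -m jog '[{"x":1.5,"y":0.2,"z":0,"wx":0,"wy":0,"wz":0,"grip":1},{"x":3,"y":0.2,"z":0,"wx":0,"wy":0,"wz":0,"grip":1},{"x":4.2,"y":0.2,"z":0,"wx":0,"wy":0,"wz":0,"grip":1},{"x":4.9,"y":0.2,"z":0,"wx":0,"wy":0,"wz":0,"grip":1},{"x":5.15,"y":0.2,"z":0,"wx":0,"wy":0,"wz":0,"grip":1},{"x":5.15,"y":0.2,"z":0,"wx":0,"wy":0,"wz":0,"grip":1},{"x":5.15,"y":0.2,"z":0,"wx":0,"wy":0,"wz":0,"grip":1}]'
python3 -c "
from h import *
where()"
python3 -m jog '[{"x":0.05,"y":0,"z":0,"wx":0,"wy":0,"wz":0,"grip":1},{"x":0.1,"y":0,"z":0,"wx":0,"wy":0,"wz":0,"grip":1},{"x":0.1,"y":0,"z":0,"wx":0,"wy":0,"wz":0,"grip":1}]'
python3 -c "
from h import *
where()"
python3 -m jog '[{"x":0.05,"y":0,"z":0,"wx":0,"wy":0,"wz":0,"grip":1},{"x":0.1,"y":0,"z":0,"wx":0,"wy":0,"wz":0,"grip":1},{"x":0.1,"y":0,"z":0,"wx":0,"wy":0,"wz":0,"grip":1}]'
python3 -c "
from h import *
where()"
```

```text
time: 6.15
ee_pos: [0.6238, 0.0154, 0.0417]
tcp_rot: [0.533, 0.465, 0.533, -0.465]
force: [0.3, 0.4, -2.0]
grip_width: 0.167
rake tray 101.65211979276106 -5.153788527876286 tips 8.424514737351695 yaw rel -0.0006883366606740271
time: 6.4
ee_pos: [0.6237, 0.0155, 0.0408]
tcp_rot: [0.533, 0.465, 0.533, -0.465]
force: [0.4, 0.1, -2.2]
grip_width: 0.168
rake tray 101.60410262757495 -5.011373785215114 tips 7.518996528173824 yaw rel -0.000590890642236247
time: 6.65
ee_pos: [0.6235, 0.0155, 0.0394]
tcp_rot: [0.533, 0.465, 0.533, -0.465]
force: [0.2, -1.0, -1.7]
grip_width: 0.169
rake tray 101.35838832288691 -4.972709029640946 tips 6.1067256761957385 yaw rel -0.0005460824903535666
```

```bash
python3 -m jog '[{"x":0.05,"y":0,"z":0,"wx":0,"wy":0,"wz":0,"grip":1},{"x":0.1,"y":0,"z":0,"wx":0,"wy":0,"wz":0,"grip":1},{"x":0.1,"y":0,"z":0,"wx":0,"wy":0,"wz":0,"grip":1}]'
python3 -c "
from h import *
where()"
python3 -m jog '[{"x":0.05,"y":0,"z":0,"wx":0,"wy":0,"wz":0,"grip":1},{"x":0.1,"y":0,"z":0,"wx":0,"wy":0,"wz":0,"grip":1},{"x":0.1,"y":0,"z":0,"wx":0,"wy":0,"wz":0,"grip":1}]'
python3 -c "
from h import *
where()"
```

```text
time: 6.9
ee_pos: [0.6234, 0.0155, 0.0383]
tcp_rot: [0.533, 0.465, 0.533, -0.465]
force: [0.3, -0.5, -2.5]
grip_width: 0.169
rake tray 101.31528295768663 -5.011945450560694 tips 4.995582792302667 yaw rel -0.000703693392471727
time: 7.15
ee_pos: [0.6235, 0.0155, 0.0374]
tcp_rot: [0.533, 0.465, 0.533, -0.465]
force: [-0.0, 0.2, -1.6]
grip_width: 0.17
rake tray 101.39520806977268 -5.00513174494539 tips 4.0570790542497 yaw rel -0.0005945784776517915
```

```bash
python3 -m jog '[{"x":0.05,"y":0,"z":0,"wx":0,"wy":0,"wz":0,"grip":1},{"x":0.05,"y":0,"z":0,"wx":0,"wy":0,"wz":0,"grip":1},{"x":0.05,"y":0,"z":0,"wx":0,"wy":0,"wz":0,"grip":1}]'
python3 -c "
from h import *
where()"
python3 -m jog '[{"x":0.05,"y":0,"z":0,"wx":0,"wy":0,"wz":0,"grip":1},{"x":0.05,"y":0,"z":0,"wx":0,"wy":0,"wz":0,"grip":1},{"x":0.05,"y":0,"z":0,"wx":0,"wy":0,"wz":0,"grip":1}]'
python3 -c "
from h import *
where()"
```

```text
time: 7.4
ee_pos: [0.6234, 0.0155, 0.0372]
tcp_rot: [0.533, 0.465, 0.533, -0.465]
force: [-3.3, 0.2, 3.5]
grip_width: 0.172
rake tray 101.33096787695698 -4.985134038384959 tips 3.884853668279266 yaw rel -0.0005470361195588913
time: 7.65
ee_pos: [0.6233, 0.0155, 0.0371]
tcp_rot: [0.533, 0.465, 0.533, -0.465]
force: [-6.3, -0.8, 10.0]
grip_width: 0.169
rake tray 101.2431462202523 -4.985212129848392 tips 3.7788000839969125 yaw rel -0.0005842085307495581
```

```bash
python3 -m jog '[{"x":-0.18,"y":0,"z":0,"wx":0,"wy":0,"wz":0,"grip":1},{"x":-0.18,"y":-0.3,"z":0,"wx":0,"wy":0,"wz":0,"grip":1},{"x":-0.18,"y":-0.7,"z":0,"wx":0,"wy":0,"wz":0,"grip":1},{"x":-0.18,"y":-1.1,"z":0,"wx":0,"wy":0,"wz":0,"grip":1},{"x":-0.18,"y":-1.4,"z":0,"wx":0,"wy":0,"wz":0,"grip":1},{"x":-0.18,"y":-1.6,"z":0,"wx":0,"wy":0,"wz":0,"grip":1},{"x":-0.18,"y":-1.8,"z":0,"wx":0,"wy":0,"wz":0,"grip":1},{"x":-0.18,"y":-2,"z":0,"wx":0,"wy":0,"wz":0,"grip":1},{"x":-0.18,"y":-2.2,"z":0,"wx":0,"wy":0,"wz":0,"grip":1},{"x":-0.18,"y":-2.4,"z":0,"wx":0,"wy":0,"wz":0,"grip":1},{"x":-0.18,"y":-2.6,"z":0,"wx":0,"wy":0,"wz":0,"grip":1},{"x":-0.18,"y":-2.8,"z":0,"wx":0,"wy":0,"wz":0,"grip":1},{"x":-0.18,"y":-3,"z":0,"wx":0,"wy":0,"wz":0,"grip":1},{"x":-0.18,"y":-3.2,"z":0,"wx":0,"wy":0,"wz":0,"grip":1},{"x":-0.18,"y":-3.4,"z":0,"wx":0,"wy":0,"wz":0,"grip":1},{"x":-0.18,"y":-3.6,"z":0,"wx":0,"wy":0,"wz":0,"grip":1},{"x":-0.18,"y":-3.8,"z":0,"wx":0,"wy":0,"wz":0,"grip":1},{"x":-0.18,"y":-4,"z":0,"wx":0,"wy":0,"wz":0,"grip":1},{"x":-0.18,"y":-4.2,"z":0,"wx":0,"wy":0,"wz":0,"grip":1},{"x":-0.18,"y":-4.4,"z":0,"wx":0,"wy":0,"wz":0,"grip":1}]'
python3 - <<'E'
from h import *
where()
s=snap('wrist'); save(s,'w7',k=1.5)
s=snap('scene'); save(s,'s7',(180,170,340,290),5)
E
```

```text
time: 9.32
ee_pos: [0.5797, 0.0095, 0.0382]
tcp_rot: [0.533, 0.465, 0.533, -0.465]
force: [-0.2, 0.2, -1.6]
grip_width: 0.17
rake tray 57.19848148558226 -4.9603580023031295 tips 4.932884463408546 yaw rel -0.0006346294163374344
```

View pics/w7.png

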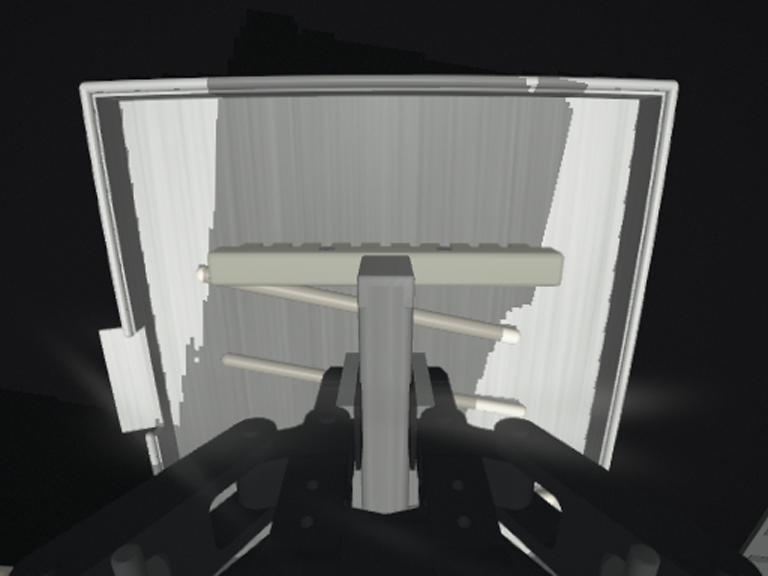

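View pics/s7.png

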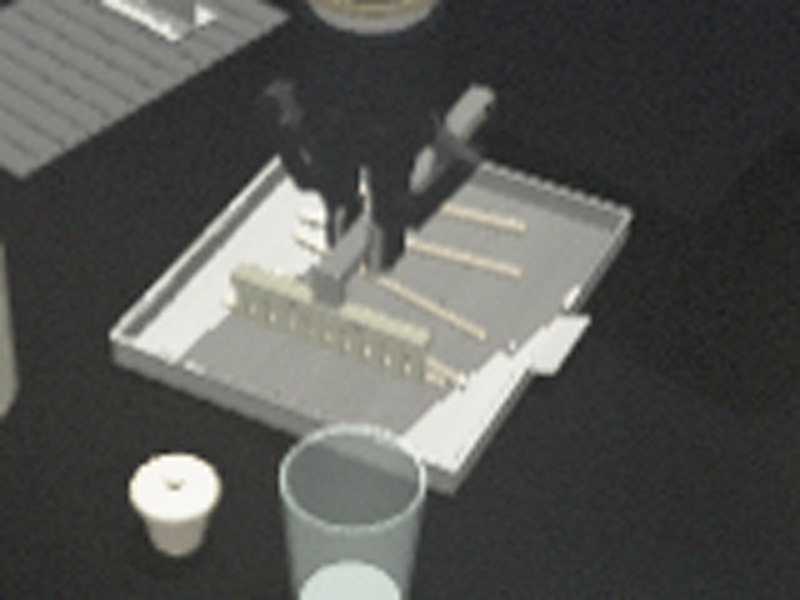

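The comb has swept rod 1 along squarely and is reaching rod 2, whose left end is at (205,275) in the wrist picture. Continuing slowly.

```bash
python3 -m jog '[{"x":0,"y":-0.2,"z":0,"wx":0,"wy":0,"wz":0,"grip":1},{"x":0,"y":-0.4,"z":0,"wx":0,"wy":0,"wz":0,"grip":1},{"x":0,"y":-0.6,"z":0,"wx":0,"wy":0,"wz":0,"grip":1},{"x":0,"y":-0.8,"z":0,"wx":0,"wy":0,"wz":0,"grip":1},{"x":0,"y":-1,"z":0,"wx":0,"wy":0,"wz":0,"grip":1},{"x":0,"y":-1.2,"z":0,"wx":0,"wy":0,"wz":0,"grip":1},{"x":0,"y":-1.4,"z":0,"wx":0,"wy":0,"wz":0,"grip":1},{"x":0,"y":-1.6,"z":0,"wx":0,"wy":0,"wz":0,"grip":1},{"x":0,"y":-1.8,"z":0,"wx":0,"wy":0,"wz":0,"grip":1},{"x":0,"y":-2,"z":0,"wx":0,"wy":0,"wz":0,"grip":1},{"x":0,"y":-2.2,"z":0,"wx":0,"wy":0,"wz":0,"grip":1},{"x":0,"y":-2.4,"z":0,"wx":0,"wy":0,"wz":0,"grip":1},{"x":0,"y":-2.6,"z":0,"wx":0,"wy":0,"wz":0,"grip":1},{"x":0,"y":-2.8,"z":0,"wx":0,"wy":0,"wz":0,"grip":1},{"x":0,"y":-3,"z":0,"wx":0,"wy":0,"wz":0,"grip":1},{"x":0,"y":-3.2,"z":0,"wx":0,"wy":0,"wz":0,"grip":1},{"x":0,"y":-3.4,"z":0,"wx":0,"wy":0,"wz":0,"grip":1},{"x":0,"y":-3.6,"z":0,"wx":0,"wy":0,"wz":0,"grip":1},{"x":0,"y":-3.8,"z":0,"wx":0,"wy":0,"wz":0,"grip":1},{"x":0,"y":-4,"z":0,"wx":0,"wy":0,"wz":0,"grip":1}]'
python3 - <<'E'
from h import *
where()
s=snap('wrist'); save(s,'w8',k=1.5)
s=snap('scene'); save(s,'s8',(180,170,340,290),5)
E
```

```text
time: 11.08
ee_pos: [0.5401, 0.0041, 0.0382]
tcp_rot: [0.533, 0.465, 0.533, -0.465]
force: [-0.1, -0.6, -2.6]
grip_width: 0.168
rake tray 17.17012947770961 -4.949157061875982 tips 4.910733349157294 yaw rel -0.0006304544046683014
```

View pics/w8.png

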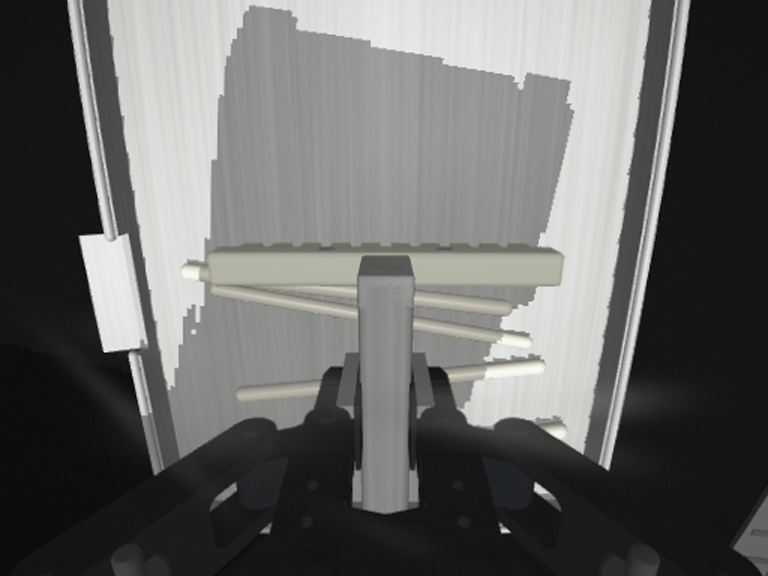

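View pics/s8.png

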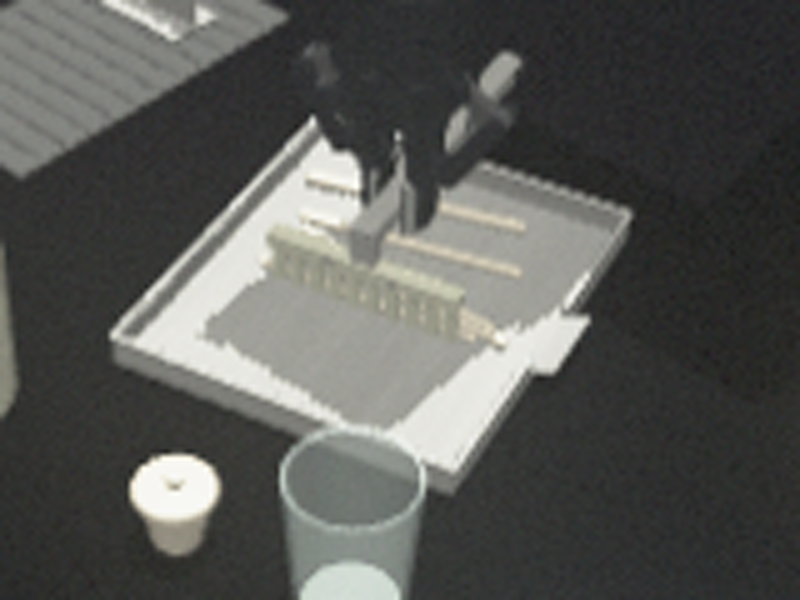

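```bash
python3 -m jog '[{"x":0,"y":-0.2,"z":0,"wx":0,"wy":0,"wz":0,"grip":1},{"x":0,"y":-0.4,"z":0,"wx":0,"wy":0,"wz":0,"grip":1},{"x":0,"y":-0.6,"z":0,"wx":0,"wy":0,"wz":0,"grip":1},{"x":0,"y":-0.8,"z":0,"wx":0,"wy":0,"wz":0,"grip":1},{"x":0,"y":-1,"z":0,"wx":0,"wy":0,"wz":0,"grip":1},{"x":0,"y":-1.2,"z":0,"wx":0,"wy":0,"wz":0,"grip":1},{"x":0,"y":-1.4,"z":0,"wx":0,"wy":0,"wz":0,"grip":1},{"x":0,"y":-1.6,"z":0,"wx":0,"wy":0,"wz":0,"grip":1},{"x":0,"y":-1.8,"z":0,"wx":0,"wy":0,"wz":0,"grip":1},{"x":0,"y":-2,"z":0,"wx":0,"wy":0,"wz":0,"grip":1},{"x":0,"y":-2.2,"z":0,"wx":0,"wy":0,"wz":0,"grip":1},{"x":0,"y":-2.4,"z":0,"wx":0,"wy":0,"wz":0,"grip":1},{"x":0,"y":-2.6,"z":0,"wx":0,"wy":0,"wz":0,"grip":1},{"x":0,"y":-2.8,"z":0,"wx":0,"wy":0,"wz":0,"grip":1},{"x":0,"y":-3,"z":0,"wx":0,"wy":0,"wz":0,"grip":1},{"x":0,"y":-3.2,"z":0,"wx":0,"wy":0,"wz":0,"grip":1},{"x":0,"y":-3.4,"z":0,"wx":0,"wy":0,"wz":0,"grip":1},{"x":0,"y":-3.6,"z":0,"wx":0,"wy":0,"wz":0,"grip":1},{"x":0,"y":-3.8,"z":0,"wx":0,"wy":0,"wz":0,"grip":1},{"x":0,"y":-4,"z":0,"wx":0,"wy":0,"wz":0,"grip":1}]'
python3 - <<'E'
from h import *
where()
s=snap('wrist'); save(s,'w9',k=1.5)
E
```

```text
time: 12.85
ee_pos: [0.5004, -0.0014, 0.0382]
tcp_rot: [0.533, 0.465, 0.533, -0.465]
force: [0.2, -0.4, -2.3]
grip_width: 0.172
rake tray -22.80402560307955 -4.923139234141209 tips 4.92708399102694 yaw rel -0.0005904058956821001
```

View pics/w9.png

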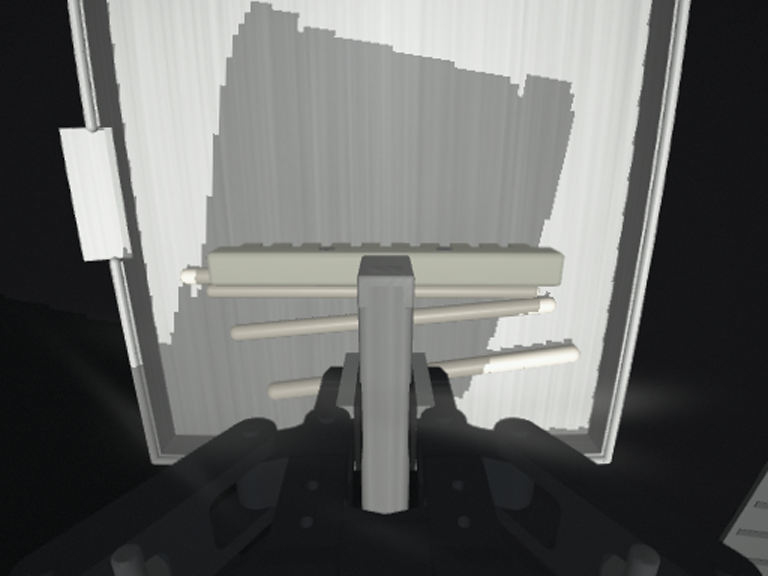

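```bash
python3 -m jog '[{"x":0,"y":-0.2,"z":0,"wx":0,"wy":0,"wz":0,"grip":1},{"x":0,"y":-0.4,"z":0,"wx":0,"wy":0,"wz":0,"grip":1},{"x":0,"y":-0.6,"z":0,"wx":0,"wy":0,"wz":0,"grip":1},{"x":0,"y":-0.8,"z":0,"wx":0,"wy":0,"wz":0,"grip":1},{"x":0,"y":-1,"z":0,"wx":0,"wy":0,"wz":0,"grip":1},{"x":0,"y":-1.2,"z":0,"wx":0,"wy":0,"wz":0,"grip":1},{"x":0,"y":-1.4,"z":0,"wx":0,"wy":0,"wz":0,"grip":1},{"x":0,"y":-1.6,"z":0,"wx":0,"wy":0,"wz":0,"grip":1},{"x":0,"y":-1.8,"z":0,"wx":0,"wy":0,"wz":0,"grip":1},{"x":0,"y":-2,"z":0,"wx":0,"wy":0,"wz":0,"grip":1},{"x":0,"y":-2.2,"z":0,"wx":0,"wy":0,"wz":0,"grip":1},{"x":0,"y":-2.4,"z":0,"wx":0,"wy":0,"wz":0,"grip":1},{"x":0,"y":-2.6,"z":0,"wx":0,"wy":0,"wz":0,"grip":1},{"x":0,"y":-2.8,"z":0,"wx":0,"wy":0,"wz":0,"grip":1},{"x":0,"y":-3,"z":0,"wx":0,"wy":0,"wz":0,"grip":1},{"x":0,"y":-3.2,"z":0,"wx":0,"wy":0,"wz":0,"grip":1},{"x":0,"y":-3.4,"z":0,"wx":0,"wy":0,"wz":0,"grip":1},{"x":0,"y":-3.6,"z":0,"wx":0,"wy":0,"wz":0,"grip":1}]'
python3 - <<'E'
from h import *
where()
s=snap('wrist'); save(s,'w10',k=1.5)
E
```

```text
time: 14.4
ee_pos: [0.4648, -0.0063, 0.0382]
tcp_rot: [0.533, 0.465, 0.533, -0.465]
force: [-0.0, 0.8, -2.2]
grip_width: 0.169
rake tray -58.82519874169821 -4.8977384113237745 tips 4.889060827870294 yaw rel -0.0006271112886129804
```

View pics/w10.png

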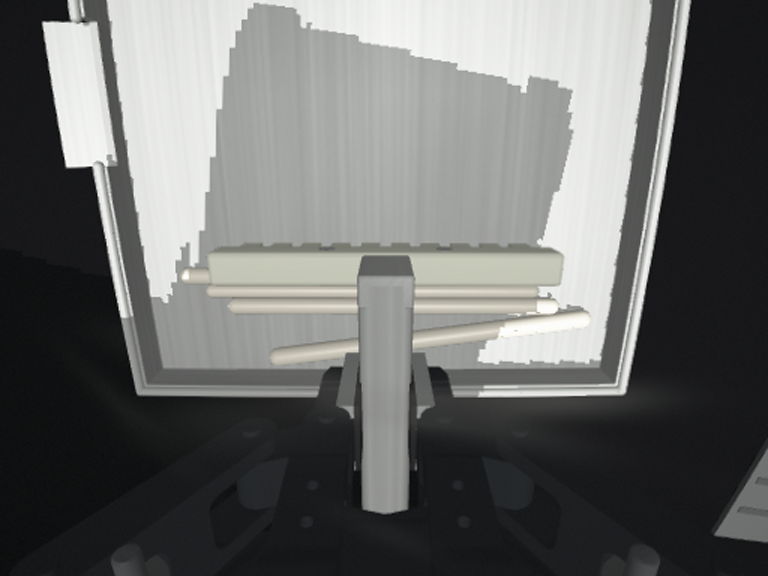

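Run:
```python
from h import *
s=snap('wrist')
u=np.array([np.cos(TA),np.sin(TA)]);v=np.array([-u[1],u[0]])
for n,(a,b,z) in dict(wallfloor=(500,369,.004),walltopouter=(500,393,.019),wallrout=(627,393,.019),walll=(138,393,.019),plainfloor=(603,369,.004),lipfloor=(160,369,.004),r5l=(272,356,.008),r5r=(589,318,.008),r4l=(230,306,.008),r4r=(558,306,.008)).items():
  p=onz(s,a/1.5,b/1.5,z)[:2]-TC; print(n,(p@u*1e3).round(1),(p@v*1e3).round(1))
```

```text
wallfloor -115.7 -55.7
walltopouter -119.0 -52.2
wallrout -119.8 -107.4
walll -119.5 102.0
plainfloor -116.2 -103.4
lipfloor -115.9 99.0
r5l -107.0 45.4
r5r -89.6 -91.0
r4l -83.9 61.3
r4r -84.1 -76.8
```

```bash
sed -i 's/^TC=.*/_a=.137;TC=np.array([.5616,.012])-.0023*np.array([-np.sin(_a),np.cos(_a)])-.0005*np.array([np.cos(_a),np.sin(_a)]);TA=.137/' h.py
python3 -m jog '[{"x":0,"y":-0.15,"z":0,"wx":0,"wy":0,"wz":0,"grip":1},{"x":0,"y":-0.3,"z":0,"wx":0,"wy":0,"wz":0,"grip":1},{"x":0,"y":-0.45,"z":0,"wx":0,"wy":0,"wz":0,"grip":1},{"x":0,"y":-0.6,"z":0,"wx":0,"wy":0,"wz":0,"grip":1},{"x":0,"y":-0.75,"z":0,"wx":0,"wy":0,"wz":0,"grip":1},{"x":0,"y":-0.9,"z":0,"wx":0,"wy":0,"wz":0,"grip":1},{"x":0,"y":-1,"z":0,"wx":0,"wy":0,"wz":0,"grip":1},{"x":0,"y":-1.1,"z":0,"wx":0,"wy":0,"wz":0,"grip":1},{"x":0,"y":-1.2,"z":0,"wx":0,"wy":0,"wz":0,"grip":1},{"x":0,"y":-1.3,"z":0,"wx":0,"wy":0,"wz":0,"grip":1},{"x":0,"y":-1.4,"z":0,"wx":0,"wy":0,"wz":0,"grip":1},{"x":0,"y":-1.4,"z":0,"wx":0,"wy":0,"wz":0,"grip":1}]'
python3 - <<'E'
from h import *
where()
s=snap('wrist'); save(s,'w11',k=1.5)
E
```

```text
time: 15.5
ee_pos: [0.4509, -0.0081, 0.0382]
tcp_rot: [0.533, 0.465, 0.533, -0.465]
force: [0.0, 0.0, -2.6]
grip_width: 0.169
rake tray -72.35544680925642 -2.5579663142829028 tips 4.887242254273068 yaw rel -0.0006315334099266934
```

View pics/w11.png

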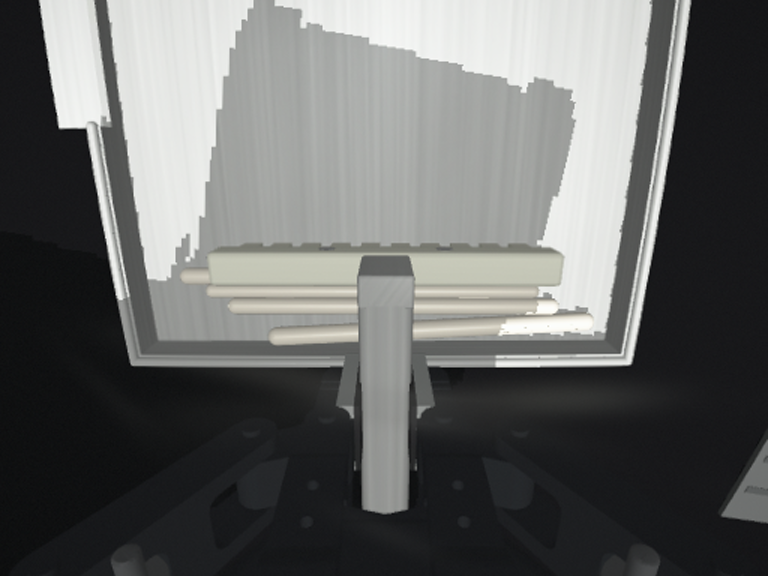

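```bash
python3 -m jog '[{"x":0,"y":-0.08,"z":0,"wx":0,"wy":0,"wz":0,"grip":1},{"x":0,"y":-0.16,"z":0,"wx":0,"wy":0,"wz":0,"grip":1},{"x":0,"y":-0.24,"z":0,"wx":0,"wy":0,"wz":0,"grip":1},{"x":0,"y":-0.32,"z":0,"wx":0,"wy":0,"wz":0,"grip":1},{"x":0,"y":-0.4,"z":0,"wx":0,"wy":0,"wz":0,"grip":1},{"x":0,"y":-0.4,"z":0,"wx":0,"wy":0,"wz":0,"grip":1}]'
python3 - <<'E'
from h import *
where()
s=snap('wrist'); save(s,'w12',(120,150,420,270),2.6)
E
```

```text
time: 16.05
ee_pos: [0.447, -0.0087, 0.0382]
tcp_rot: [0.533, 0.465, 0.533, -0.465]
force: [-0.1, -0.1, -2.2]
grip_width: 0.173
rake tray -76.27785975861573 -2.5985068269876743 tips 4.91011750497361 yaw rel -0.0007189142720665509
```

View pics/w12.png

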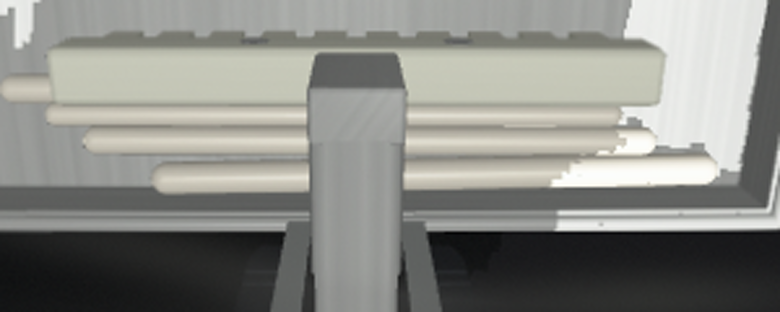

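```bash
python3 -m jog '[{"x":0,"y":-0.05,"z":0,"wx":0,"wy":0,"wz":0,"grip":1},{"x":0,"y":-0.1,"z":0,"wx":0,"wy":0,"wz":0,"grip":1},{"x":0,"y":-0.1,"z":0,"wx":0,"wy":0,"wz":0,"grip":1},{"x":0,"y":-0.1,"z":0,"wx":0,"wy":0,"wz":0,"grip":1}]'
python3 - <<'E'
from h import *
where();
s=snap('wrist'); save(s,'w13',k=1.5)
u=np.array([np.cos(TA),np.sin(TA)]);v=np.array([-u[1],u[0]])
p=onz(s,181/1.5,275/1.5,.008)[:2]-TC; print((p@u*1e3).round(1),(p@v*1e3).round(1))
E
python3 -m jog '[{"x":0,"y":0.2,"z":0,"wx":0,"wy":0,"wz":0,"grip":1},{"x":0,"y":0.3,"z":0,"wx":0,"wy":0,"wz":0,"grip":1},{"x":-1.5,"y":0.3,"z":0,"wx":0,"wy":0,"wz":0,"grip":1},{"x":-4,"y":0.3,"z":0,"wx":0,"wy":0,"wz":0,"grip":1},{"x":-5.5,"y":0.3,"z":0,"wx":0,"wy":0,"wz":0,"grip":1},{"x":-5.5,"y":0.3,"z":0,"wx":0,"wy":0,"wz":0,"grip":1}]'
python3 - <<'E'
from h import *
where(); rk(-.053,.084,.06,np.pi/2)
E
```

```text
time: 16.43
ee_pos: [0.4461, -0.0088, 0.0382]
tcp_rot: [0.533, 0.465, 0.533, -0.465]
force: [-0.5, 0.3, -2.6]
grip_width: 0.166
rake tray -77.1429326902527 -2.575595671470749 tips 4.919164962012772 yaw rel -0.0005909292242947117
-88.2 82.8
time: 16.98
ee_pos: [0.4507, -0.0086, 0.0956]
tcp_rot: [0.534, 0.466, 0.532, -0.464]
force: [1.6, -1.2, -1.5]
grip_width: 0.169
rake tray -72.52835479048842 -2.9487300626249393 tips 62.33262447336348 yaw rel -0.0005216161612346948
shift cm [ 0.25  5.91 -4.74] rotvec deg [-90.03   0.25  -0.14]
t 16.9833 pos [ 0.4507 -0.0086  0.0956] yaw -1.4343 F [ 1.56 -1.21 -1.49] M [-0.045 -0.086  0.053] g 0.169 j [-0.12  0.38  2.02 -0.    0.74  1.31]
```

View pics/w13.png

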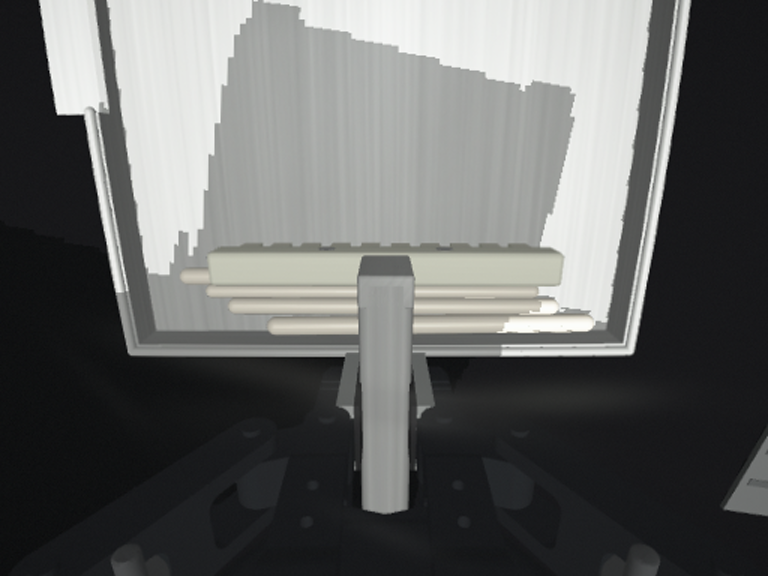

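```bash
python3 -m jog '[{"x":0,"y":0.45,"z":-0.4,"wx":-7,"wy":0,"wz":0,"grip":1},{"x":0,"y":0.9,"z":-0.8,"wx":-14,"wy":0,"wz":0,"grip":1},{"x":0,"y":1.35,"z":-1.2,"wx":-21,"wy":0,"wz":0,"grip":1},{"x":0,"y":1.8,"z":-1.6,"wx":-28,"wy":0,"wz":0,"grip":1},{"x":0,"y":2.25,"z":-2,"wx":-35,"wy":0,"wz":0,"grip":1},{"x":0,"y":2.7,"z":-2.4,"wx":-42,"wy":0,"wz":0,"grip":1},{"x":0,"y":3.15,"z":-2.8,"wx":-49,"wy":0,"wz":0,"grip":1},{"x":0,"y":3.6,"z":-3.3,"wx":-56,"wy":0,"wz":0,"grip":1},{"x":0,"y":4.05,"z":-3.8,"wx":-63,"wy":0,"wz":0,"grip":1},{"x":0,"y":4.5,"z":-4.3,"wx":-70,"wy":0,"wz":0,"grip":1},{"x":0,"y":5,"z":-4.7,"wx":-77,"wy":0,"wz":0,"grip":1},{"x":0,"y":5.5,"z":-5.1,"wx":-84,"wy":0,"wz":0,"grip":1},{"x":0,"y":5.9,"z":-5.4,"wx":-90,"wy":0,"wz":0,"grip":1},{"x":0,"y":5.9,"z":-5.4,"wx":-90,"wy":0,"wz":0,"grip":1},{"x":0,"y":5.9,"z":-5.4,"wx":-90,"wy":0,"wz":0,"grip":1}]'
python3 - <<'E'
from h import *
where(); rk(-.053,.091,.005,np.pi/2)
s=snap('wrist'); save(s,'w14',k=1.5)
s=snap('scene'); save(s,'s14',(180,170,340,290),5)
s=snap('top'); save(s,'t14',(190,110,310,230),5)
E
```

```text
time: 18.23
ee_pos: [0.4999, 0.0531, 0.0924]
tcp_rot: [0.705, -0.047, 0.706, 0.047]
force: [0.1, -0.1, -1.5]
grip_width: 0.172
rake tray -54.87894342136842 91.08334238596346 tips 59.08606213021649 yaw rel 1.5672589368763303
shift cm [ 5.41 -0.01  0.21] rotvec deg [-0.2  -0.06 -0.  ]
t 18.2333 pos [0.4999 0.0531 0.0924] yaw 0.1335 F [ 0.08 -0.11 -1.48] M [-0.038 -0.018 -0.006] g 0.172 j [ 0.01  0.46  1.89 -0.    0.79 -0.12]
```

View pics/w14.png

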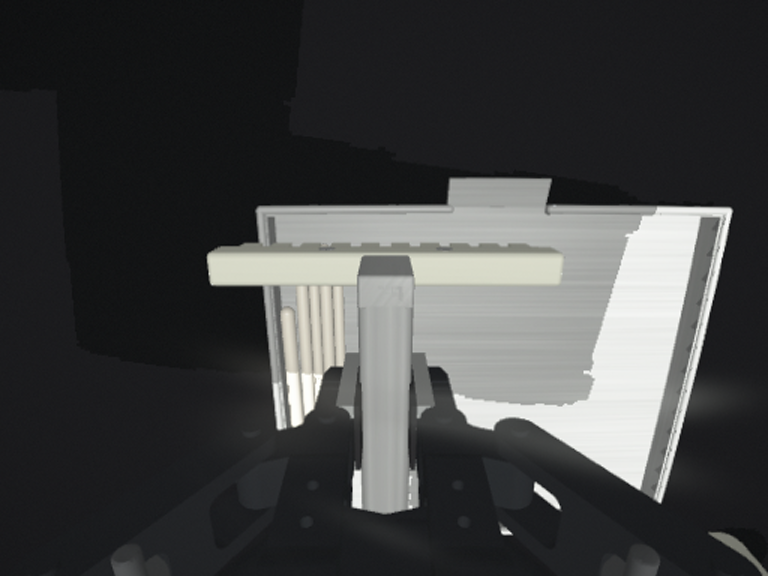

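View pics/s14.png

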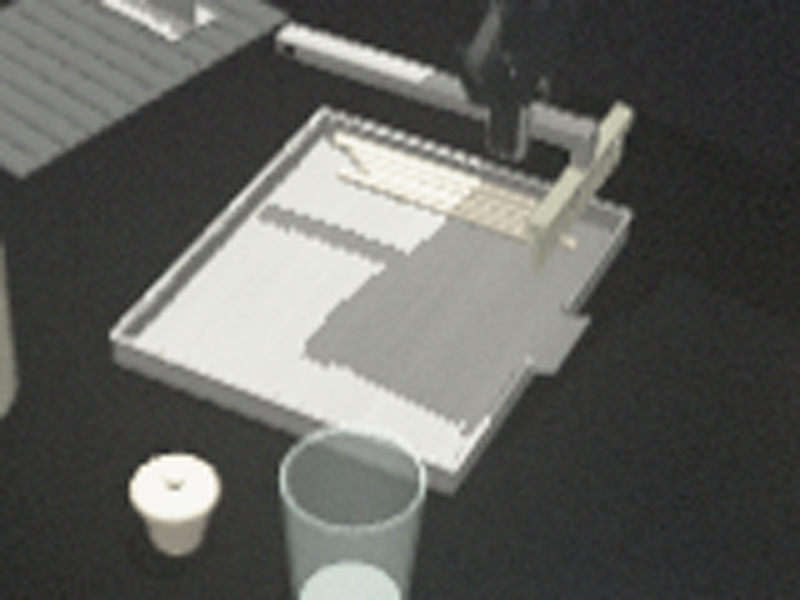

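View pics/t14.png

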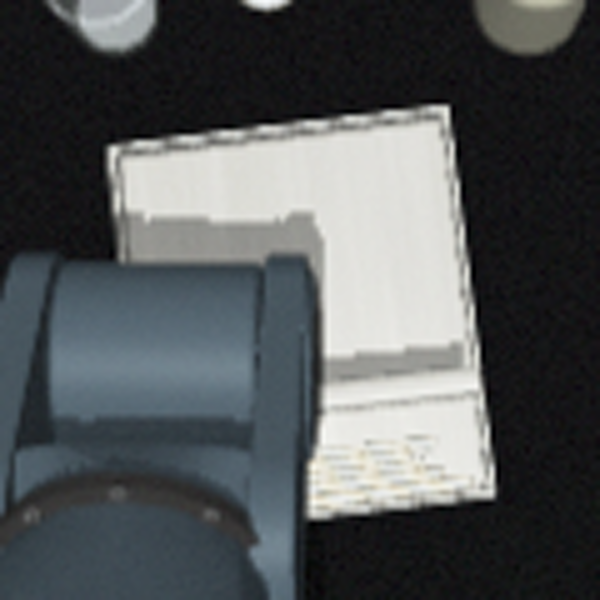

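Run:
```python
from h import *
s=snap('wrist')
u=np.array([np.cos(TA),np.sin(TA)]);v=np.array([-u[1],u[0]])
for a,b,z in [(258,208,.019),(732,209,.019),(272,400,.019),(278,430,.019),(288,310,.008)]:
  p=onz(s,a/1.5,b/1.5,z)[:2]-TC; print((p@u*1e3).round(1),(p@v*1e3).round(1))
# bar ends predicted
o,r=tool()
for e in (-1,1):
  P=o['ee_pos']+r[:,1]*.0396+r[:,2]*.06*e; P[2]+=-.0333+.036
  print(proj(s,P)*1.5)
```

```text
-118.6 104.2
120.4 104.2
-120.8 -3.8
-119.1 -23.9
-110.1 46.6
[[209.09708571 276.9148715 ]]
[[568.84450895 276.52592417]]
```

```bash
python3 -m jog '[{"x":1.5,"y":0,"z":0.18,"wx":-0.2,"wy":0,"wz":0,"grip":1},{"x":3,"y":0,"z":0.18,"wx":-0.2,"wy":0,"wz":0,"grip":1},{"x":4.2,"y":0,"z":0.18,"wx":-0.2,"wy":0,"wz":0,"grip":1},{"x":4.9,"y":0,"z":0.18,"wx":-0.2,"wy":0,"wz":0,"grip":1},{"x":5.2,"y":0,"z":0.18,"wx":-0.2,"wy":0,"wz":0,"grip":1},{"x":5.2,"y":0,"z":0.18,"wx":-0.2,"wy":0,"wz":0,"grip":1},{"x":5.2,"y":0,"z":0.18,"wx":-0.2,"wy":0,"wz":0,"grip":1},{"x":5.2,"y":0,"z":0.18,"wx":-0.2,"wy":0,"wz":0,"grip":1}]'
python3 - <<'E'
from h import *
where(); rk(-.053,.091,.005,np.pi/2)
s=snap('wrist'); save(s,'w15',k=1.5)
E
```

```text
time: 19.1
ee_pos: [0.5024, 0.0533, 0.0418]
tcp_rot: [0.706, -0.049, 0.705, 0.049]
force: [-0.6, 0.6, -2.4]
grip_width: 0.167
rake tray -52.60061221169462 90.9312300329284 tips 8.536073171331669 yaw rel 1.5734322872523392
shift cm [ 0.35  0.01 -0.05] rotvec deg [0.15 0.06 0.01]
t 19.1 pos [0.5024 0.0533 0.0418] yaw 0.1396 F [-0.64  0.56 -2.45] M [-0.027  0.056 -0.028] g 0.167 j [ 0.01  0.56  1.9  -0.    0.68 -0.13]
```

View pics/w15.png

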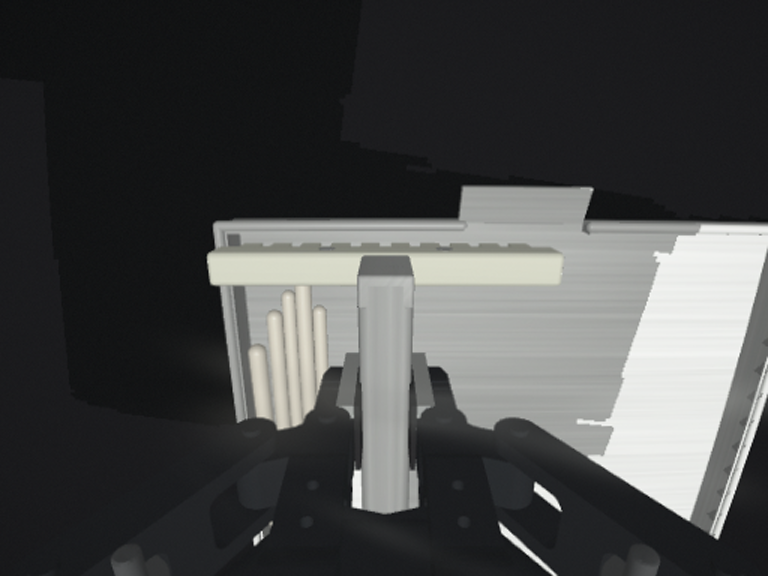

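```bash
python3 -m jog '[{"x":0.2,"y":0,"z":0,"wx":0,"wy":0,"wz":0,"grip":1},{"x":0.35,"y":-0.1,"z":0,"wx":0,"wy":0,"wz":0,"grip":1},{"x":0.35,"y":-0.3,"z":0,"wx":0,"wy":0,"wz":0,"grip":1},{"x":0.35,"y":-0.5,"z":0,"wx":0,"wy":0,"wz":0,"grip":1},{"x":0.35,"y":-0.7,"z":0,"wx":0,"wy":0,"wz":0,"grip":1},{"x":0.35,"y":-0.9,"z":0,"wx":0,"wy":0,"wz":0,"grip":1},{"x":0.35,"y":-1.1,"z":0,"wx":0,"wy":0,"wz":0,"grip":1},{"x":0.35,"y":-1.3,"z":0,"wx":0,"wy":0,"wz":0,"grip":1},{"x":0.35,"y":-1.5,"z":0,"wx":0,"wy":0,"wz":0,"grip":1},{"x":0.35,"y":-1.7,"z":0,"wx":0,"wy":0,"wz":0,"grip":1},{"x":0.35,"y":-1.9,"z":0,"wx":0,"wy":0,"wz":0,"grip":1},{"x":0.35,"y":-2.1,"z":0,"wx":0,"wy":0,"wz":0,"grip":1},{"x":0.35,"y":-2.3,"z":0,"wx":0,"wy":0,"wz":0,"grip":1},{"x":0.35,"y":-2.5,"z":0,"wx":0,"wy":0,"wz":0,"grip":1},{"x":0.35,"y":-2.5,"z":0,"wx":0,"wy":0,"wz":0,"grip":1}]'
python3 - <<'E'
from h import *
where(); rk(-.053,.042,.005,np.pi/2)
s=snap('wrist'); save(s,'w16',k=1.5)
s=snap('scene'); save(s,'s16',(180,170,340,290),5)
E
```

```text
time: 20.4
ee_pos: [0.5056, 0.0283, 0.0377]
tcp_rot: [0.705, -0.049, 0.705, 0.049]
force: [-0.1, 1.2, -2.0]
grip_width: 0.172
rake tray -52.85564803166924 65.65652765196953 tips 4.439597836789752 yaw rel 1.573468075656352
shift cm [-0.06 -2.37 -0.03] rotvec deg [0.15 0.01 0.  ]
t 20.4 pos [0.5056 0.0283 0.0377] yaw 0.1397 F [-0.1   1.16 -2.  ] M [ 0.029 -0.02  -0.005] g 0.172 j [-0.04  0.57  1.9  -0.    0.68 -0.18]
```

View pics/w16.png

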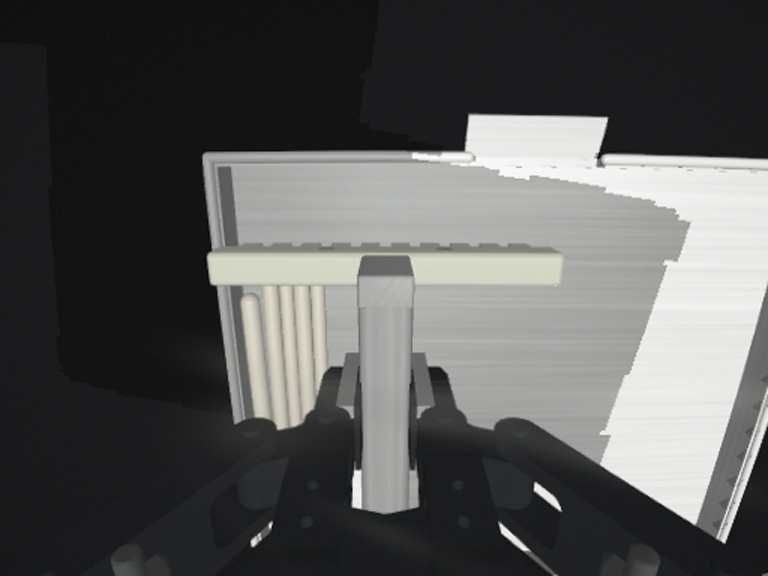

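View pics/s16.png

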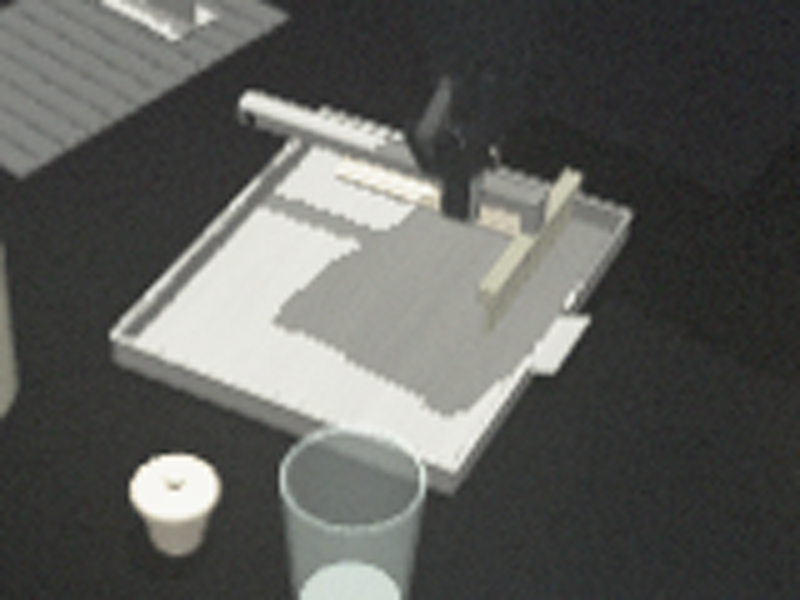

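```bash
python3 -m jog '[{"x":-0.04,"y":-0.2,"z":0,"wx":0,"wy":0,"wz":0,"grip":1},{"x":-0.04,"y":-0.4,"z":0,"wx":0,"wy":0,"wz":0,"grip":1},{"x":-0.04,"y":-0.6,"z":0,"wx":0,"wy":0,"wz":0,"grip":1},{"x":-0.04,"y":-0.8,"z":0,"wx":0,"wy":0,"wz":0,"grip":1},{"x":-0.04,"y":-1,"z":0,"wx":0,"wy":0,"wz":0,"grip":1},{"x":-0.04,"y":-1.2,"z":0,"wx":0,"wy":0,"wz":0,"grip":1},{"x":-0.04,"y":-1.4,"z":0,"wx":0,"wy":0,"wz":0,"grip":1},{"x":-0.04,"y":-1.6,"z":0,"wx":0,"wy":0,"wz":0,"grip":1},{"x":-0.04,"y":-1.75,"z":0,"wx":0,"wy":0,"wz":0,"grip":1},{"x":-0.04,"y":-1.85,"z":0,"wx":0,"wy":0,"wz":0,"grip":1},{"x":-0.04,"y":-1.9,"z":0,"wx":0,"wy":0,"wz":0,"grip":1},{"x":-0.04,"y":-1.9,"z":0,"wx":0,"wy":0,"wz":0,"grip":1}]'
python3 - <<'E'
from h import *
where(); rk(-.053,.042,.005,np.pi/2)
s=snap('wrist'); save(s,'w17',k=1.5)
s=snap('scene'); save(s,'s17',(200,170,320,260),6.5)
E
```

```text
time: 21.5
ee_pos: [0.5082, 0.0097, 0.0381]
tcp_rot: [0.705, -0.049, 0.705, 0.049]
force: [0.1, -0.5, -1.3]
grip_width: 0.167
rake tray -52.832889195471346 46.88162730173858 tips 4.8394139241526375 yaw rel 1.5735548165782107
shift cm [-0.02 -0.49 -0.03] rotvec deg [0.16 0.   0.  ]
t 21.5 pos [0.5082 0.0097 0.0381] yaw 0.1398 F [ 0.09 -0.51 -1.26] M [-0.033 -0.038  0.017] g 0.167 j [-0.07  0.57  1.89 -0.    0.68 -0.21]
```

View pics/w17.png

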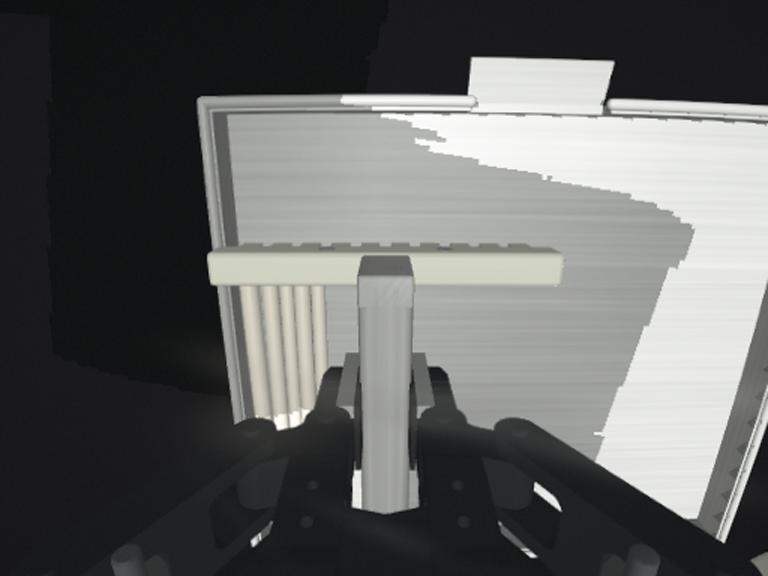

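View pics/s17.png

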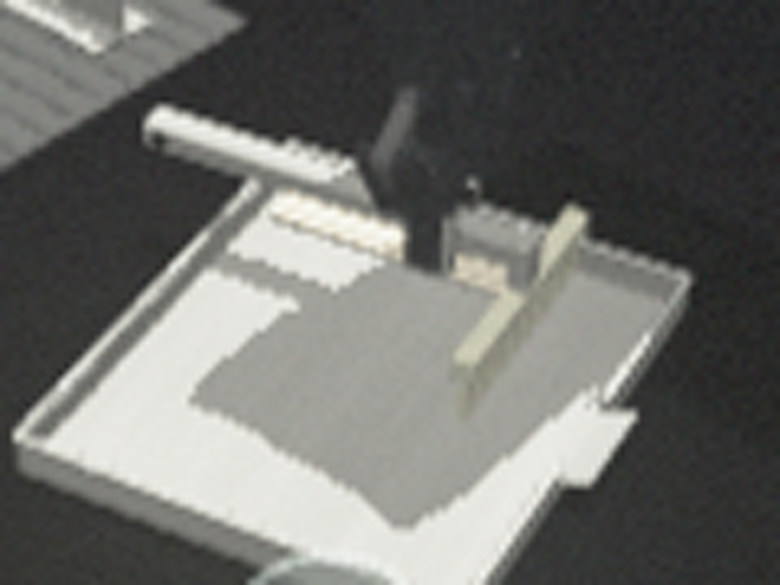

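```bash
python3 -m jog '[{"x":0,"y":-0.06,"z":0,"wx":0,"wy":0,"wz":0,"grip":1},{"x":0,"y":-0.12,"z":0,"wx":0,"wy":0,"wz":0,"grip":1},{"x":0,"y":-0.18,"z":0,"wx":0,"wy":0,"wz":0,"grip":1},{"x":0,"y":-0.24,"z":0,"wx":0,"wy":0,"wz":0,"grip":1},{"x":0,"y":-0.24,"z":0,"wx":0,"wy":0,"wz":0,"grip":1}]'
python3 -c "
from h import *
where()"
python3 -m jog '[{"x":0,"y":-0.04,"z":0,"wx":0,"wy":0,"wz":0,"grip":1},{"x":0,"y":-0.08,"z":0,"wx":0,"wy":0,"wz":0,"grip":1},{"x":0,"y":-0.08,"z":0,"wx":0,"wy":0,"wz":0,"grip":1}]'
python3 -c "
from h import *
where()"
python3 -m jog '[{"x":0,"y":-0.03,"z":0,"wx":0,"wy":0,"wz":0,"grip":1},{"x":0,"y":-0.06,"z":0,"wx":0,"wy":0,"wz":0,"grip":1},{"x":0,"y":-0.06,"z":0,"wx":0,"wy":0,"wz":0,"grip":1}]'
python3 -c "
from h import *
where()
s=snap('scene'); save(s,'s18',(200,170,320,260),6.5)"
```

```text
time: 22.02
ee_pos: [0.5085, 0.0073, 0.0381]
tcp_rot: [0.705, -0.049, 0.705, 0.049]
force: [-0.3, 1.5, -2.6]
grip_width: 0.169
rake tray -52.86959606700181 44.49546065314438 tips 4.806801490396771 yaw rel 1.573597368782515
time: 22.27
ee_pos: [0.5086, 0.0065, 0.0381]
tcp_rot: [0.705, -0.049, 0.705, 0.049]
force: [-0.3, -0.3, -2.7]
grip_width: 0.169
rake tray -52.8715103660501 43.73149053890791 tips 4.825133347893702 yaw rel 1.573661538318209
time: 22.52
ee_pos: [0.5087, 0.006, 0.0381]
tcp_rot: [0.705, -0.049, 0.705, 0.049]
force: [0.2, 0.7, -2.4]
grip_width: 0.171
rake tray -52.866726937668666 43.16063262433597 tips 4.812540540107165 yaw rel 1.5736939996360688
```

View pics/s18.png

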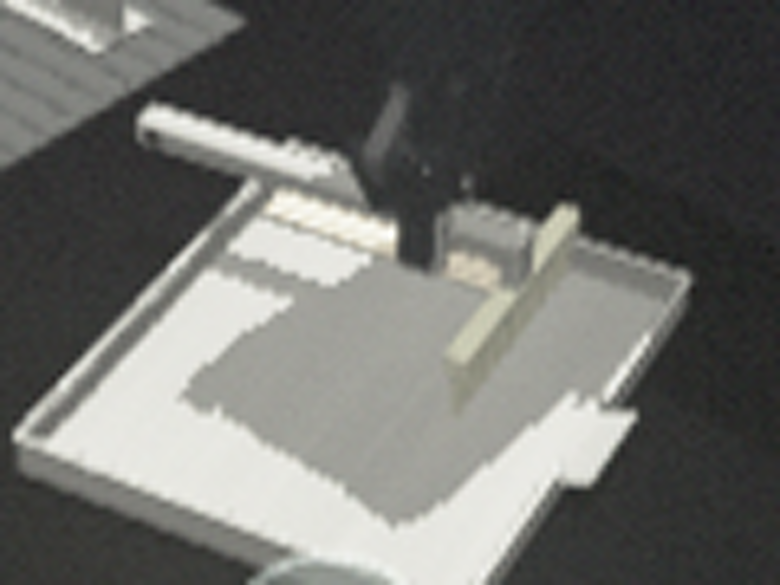

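```bash
python3 -m jog '[{"x":0,"y":-0.03,"z":0,"wx":0,"wy":0,"wz":0,"grip":1},{"x":0,"y":-0.06,"z":0,"wx":0,"wy":0,"wz":0,"grip":1},{"x":0,"y":-0.06,"z":0,"wx":0,"wy":0,"wz":0,"grip":1}]'
python3 -c "
from h import *
where()"
python3 -m jog '[{"x":0,"y":-0.03,"z":0,"wx":0,"wy":0,"wz":0,"grip":1},{"x":0,"y":-0.06,"z":0,"wx":0,"wy":0,"wz":0,"grip":1},{"x":0,"y":-0.06,"z":0,"wx":0,"wy":0,"wz":0,"grip":1}]'
python3 -c "
from h import *
where()"
```

```text
time: 22.82
ee_pos: [0.5088, 0.0054, 0.0381]
tcp_rot: [0.705, -0.049, 0.705, 0.049]
force: [0.3, 0.4, -2.5]
grip_width: 0.173
rake tray -52.84521286832651 42.54683202081844 tips 4.818098371577213 yaw rel 1.5736250610593527
time: 23.07
ee_pos: [0.5089, 0.0048, 0.0381]
tcp_rot: [0.705, -0.049, 0.705, 0.049]
force: [-0.3, 0.5, -1.8]
grip_width: 0.168
rake tray -52.830805782402116 41.93559285587879 tips 4.819304646023176 yaw rel 1.5736831445953925
```

```bash
python3 -m jog '[{"x":0,"y":-0.03,"z":0,"wx":0,"wy":0,"wz":0,"grip":1},{"x":0,"y":-0.05,"z":0,"wx":0,"wy":0,"wz":0,"grip":1},{"x":0,"y":-0.05,"z":0,"wx":0,"wy":0,"wz":0,"grip":1}]'
```

```text
time: 23.32
ee_pos: [0.5089, 0.0043, 0.0381]
tcp_rot: [0.705, -0.049, 0.705, 0.049]
force: [-0.2, -0.1, -2.8]
grip_width: 0.166
```

```bash
python3 -c "
from h import *
where()
s=snap('wrist'); save(s,'w19',(120,170,240,290),5); save(s,'w19b',(180,170,330,260),5)
s=snap('scene'); save(s,'s19',(220,180,310,225),8)"
```

```text
rake tray -52.856873414801285 41.44959177785017 tips 4.82601800502603 yaw rel 1.5736485336383337
```

View pics/s19.png

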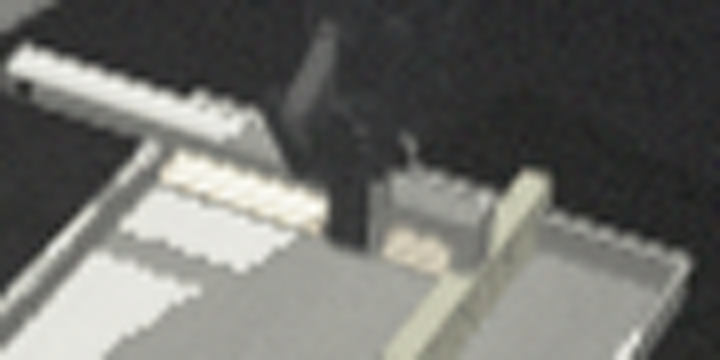

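```bash
python3 -m jog '[{"x":0,"y":-0.03,"z":0,"wx":0,"wy":0,"wz":0,"grip":1},{"x":0,"y":-0.06,"z":0,"wx":0,"wy":0,"wz":0,"grip":1},{"x":0,"y":-0.06,"z":0,"wx":0,"wy":0,"wz":0,"grip":1}]'
```

```text
time: 23.67
ee_pos: [0.509, 0.0037, 0.0381]
tcp_rot: [0.705, -0.049, 0.705, 0.049]
force: [-0.2, 0.6, -2.9]
grip_width: 0.17
```

```bash
python3 -m jog '[{"x":0,"y":-0.03,"z":0,"wx":0,"wy":0,"wz":0,"grip":1},{"x":0,"y":-0.05,"z":0,"wx":0,"wy":0,"wz":0,"grip":1},{"x":0,"y":-0.05,"z":0,"wx":0,"wy":0,"wz":0,"grip":1}]'
```

```text
time: 23.92
ee_pos: [0.5091, 0.0032, 0.0381]
tcp_rot: [0.705, -0.049, 0.705, 0.049]
force: [0.9, 0.2, -1.7]
grip_width: 0.167
```

```bash
python3 -m jog '[{"x":0,"y":-0.03,"z":0,"wx":0,"wy":0,"wz":0,"grip":1},{"x":0,"y":-0.05,"z":0,"wx":0,"wy":0,"wz":0,"grip":1},{"x":0,"y":-0.05,"z":0,"wx":0,"wy":0,"wz":0,"grip":1}]'
```

```text
time: 24.17
ee_pos: [0.5091, 0.0028, 0.0381]
tcp_rot: [0.705, -0.049, 0.705, 0.049]
force: [-0.5, 1.4, -1.9]
grip_width: 0.164
```

```bash
python3 -m jog '[{"x":0,"y":-0.03,"z":0,"wx":0,"wy":0,"wz":0,"grip":1},{"x":0,"y":-0.05,"z":0,"wx":0,"wy":0,"wz":0,"grip":1},{"x":0,"y":-0.05,"z":0,"wx":0,"wy":0,"wz":0,"grip":1}]'
```

```text
time: 24.42
ee_pos: [0.5091, 0.0024, 0.0381]
tcp_rot: [0.705, -0.049, 0.705, 0.049]
force: [-0.8, 2.8, -3.1]
grip_width: 0.166
```

```bash
python3 -m jog '[{"x":0,"y":-0.03,"z":0,"wx":0,"wy":0,"wz":0,"grip":1},{"x":0,"y":-0.05,"z":0,"wx":0,"wy":0,"wz":0,"grip":1},{"x":0,"y":-0.05,"z":0,"wx":0,"wy":0,"wz":0,"grip":1}]'; python3 -c "
from h import *
where()
s=snap('top'); save(s,'t20',(230,150,300,220),8)
s=snap('scene'); save(s,'s20',(220,180,310,225),8)"
```

```text
time: 24.67
ee_pos: [0.5091, 0.002, 0.0381]
tcp_rot: [0.705, -0.049, 0.705, 0.049]
force: [-1.0, 4.5, -1.5]
grip_width: 0.169
rake tray -52.932256440784684 39.153798587594366 tips 4.771045725561585 yaw rel 1.57331770202905
```

View pics/t20.png

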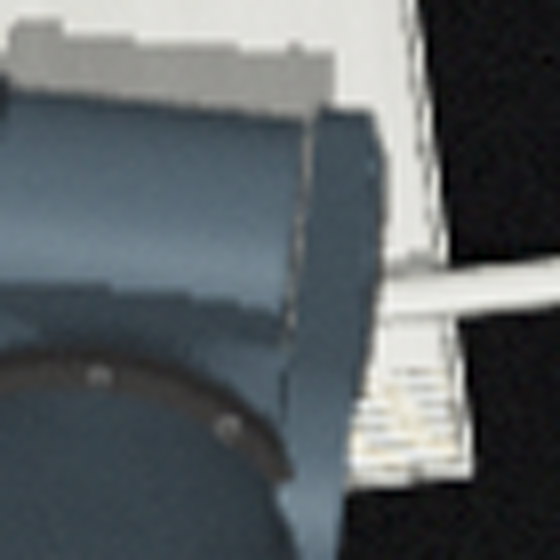

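View pics/s20.png

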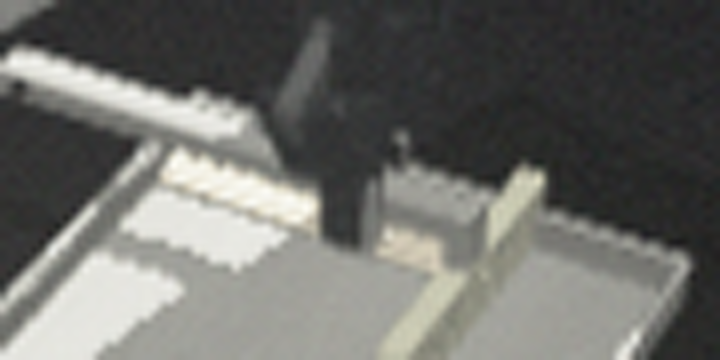

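Contact force rose to 4.5 N, so the ends are against the plain wall. I back off, lift, and turn back for the final tightening pull.

```bash
python3 -m jog '[{"x":0,"y":0.2,"z":0,"wx":0,"wy":0,"wz":0,"grip":1},{"x":0,"y":0.5,"z":0,"wx":0,"wy":0,"wz":0,"grip":1},{"x":-1,"y":0.7,"z":0,"wx":0,"wy":0,"wz":0,"grip":1},{"x":-3,"y":0.7,"z":0,"wx":0,"wy":0,"wz":0,"grip":1},{"x":-5,"y":0.7,"z":0,"wx":0,"wy":0,"wz":0,"grip":1},{"x":-5.5,"y":0.7,"z":0,"wx":0,"wy":0,"wz":0,"grip":1},{"x":-5.5,"y":0.7,"z":0,"wx":0,"wy":0,"wz":0,"grip":1}]'; python3 -c "
from h import *
where();rk(-.053,-.032,.06,0)
s=snap('wrist'); save(s,'w21',k=1.5)"
```

```text
time: 25.35
ee_pos: [0.5093, 0.0086, 0.0948]
tcp_rot: [0.707, -0.05, 0.704, 0.049]
force: [0.1, -0.3, -2.5]
grip_width: 0.168
rake tray -51.90536815506111 45.71020736465845 tips 61.4841536027926 yaw rel 1.57388992980403
shift cm [ 0.14 -3.8  -4.09] rotvec deg [90.18  0.19 -0.11]
t 25.35 pos [0.5093 0.0086 0.0948] yaw 0.1401 F [ 0.08 -0.27 -2.49] M [-0.023 -0.033  0.015] g 0.168 j [-0.07  0.47  1.87 -0.    0.8  -0.21]
```

View pics/w21.png

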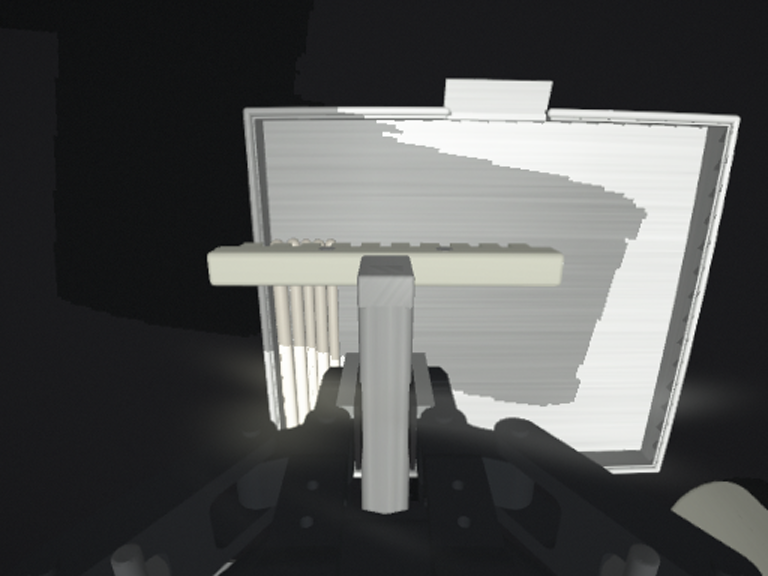

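```bash
python3 -m jog '[{"x":0,"y":-0.3,"z":-0.3,"wx":7,"wy":0,"wz":0,"grip":1},{"x":0,"y":-0.6,"z":-0.6,"wx":14,"wy":0,"wz":0,"grip":1},{"x":0,"y":-0.9,"z":-0.9,"wx":21,"wy":0,"wz":0,"grip":1},{"x":0,"y":-1.2,"z":-1.2,"wx":28,"wy":0,"wz":0,"grip":1},{"x":0,"y":-1.5,"z":-1.5,"wx":35,"wy":0,"wz":0,"grip":1},{"x":0,"y":-1.8,"z":-1.8,"wx":42,"wy":0,"wz":0,"grip":1},{"x":0,"y":-2.1,"z":-2.1,"wx":49,"wy":0,"wz":0,"grip":1},{"x":0,"y":-2.4,"z":-2.5,"wx":56,"wy":0,"wz":0,"grip":1},{"x":0,"y":-2.7,"z":-2.9,"wx":63,"wy":0,"wz":0,"grip":1},{"x":0,"y":-3,"z":-3.2,"wx":70,"wy":0,"wz":0,"grip":1},{"x":0,"y":-3.3,"z":-3.5,"wx":77,"wy":0,"wz":0,"grip":1},{"x":0,"y":-3.6,"z":-3.8,"wx":84,"wy":0,"wz":0,"grip":1},{"x":0,"y":-3.8,"z":-4,"wx":90.2,"wy":0,"wz":0,"grip":1},{"x":0,"y":-3.8,"z":-4,"wx":90.2,"wy":0,"wz":0,"grip":1},{"x":0,"y":-3.8,"z":-4,"wx":90.2,"wy":0,"wz":0,"grip":1}]'; python3 -c "
from h import *
where();rk(-.053,-.032,.005,0)
s=snap('wrist'); save(s,'w22',k=1.5)"
```

```text
time: 26.65
ee_pos: [0.4735, -0.0345, 0.0923]
tcp_rot: [0.533, 0.464, 0.534, -0.464]
force: [0.4, -0.0, -2.2]
grip_width: 0.167
rake tray -53.481549384101584 -31.63858937918886 tips 59.04156326575454 yaw rel 0.002565249793126223
shift cm [5.4  0.06 0.03] rotvec deg [ 0.15 -0.02  0.08]
t 26.65 pos [ 0.4735 -0.0345  0.0923] yaw -1.4312 F [ 0.39 -0.05 -2.16] M [-0.001  0.055 -0.015] g 0.167 j [-0.17  0.42  1.96 -0.    0.76  1.26]
```

View pics/w22.png

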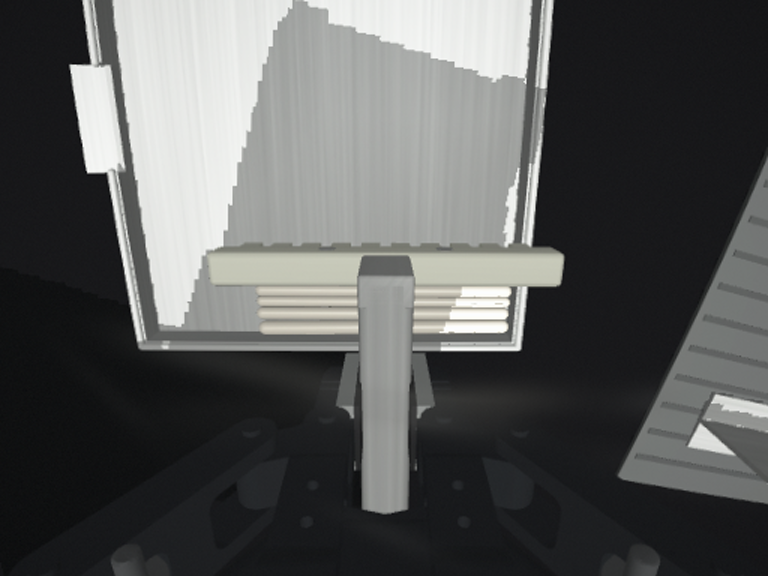

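```bash
python3 -m jog '[{"x":1.5,"y":0.06,"z":0,"wx":0.1,"wy":0,"wz":0,"grip":1},{"x":3,"y":0.06,"z":0,"wx":0.1,"wy":0,"wz":0,"grip":1},{"x":4.2,"y":0.06,"z":0,"wx":0.1,"wy":0,"wz":0,"grip":1},{"x":4.9,"y":0.06,"z":0,"wx":0.1,"wy":0,"wz":0,"grip":1},{"x":5.2,"y":0.06,"z":0,"wx":0.1,"wy":0,"wz":0,"grip":1},{"x":5.2,"y":0.06,"z":0,"wx":0.1,"wy":0,"wz":0,"grip":1},{"x":5.2,"y":0.06,"z":0,"wx":0.1,"wy":0,"wz":0,"grip":1},{"x":5.2,"y":0.06,"z":0,"wx":0.1,"wy":0,"wz":0,"grip":1}]'; python3 -c "
from h import *
where();rk(-.053,-.032,.005,0)
s=snap('wrist'); save(s,'w23',(120,140,420,260),2.6)"
```

```text
time: 27.37
ee_pos: [0.475, -0.0345, 0.0417]
tcp_rot: [0.533, 0.465, 0.532, -0.465]
force: [0.5, -0.5, -2.9]
grip_width: 0.171
rake tray -52.064390131939916 -31.969202566732143 tips 8.37741122526927 yaw rel -0.0018015420387582637
shift cm [ 0.34 -0.09  0.01] rotvec deg [-0.1   0.02 -0.05]
t 27.3667 pos [ 0.475  -0.0345  0.0417] yaw -1.4356 F [ 0.45 -0.5  -2.92] M [-0.057  0.035  0.001] g 0.171 j [-0.17  0.52  1.97  0.    0.64  1.27]
```

View pics/w23.png

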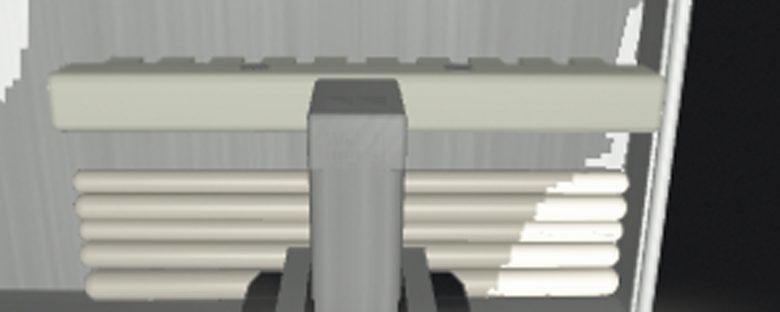

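The picture shows the five rods parallel with their ends aligned, small gaps between them, and the comb behind the outermost one (row 182 in the crop).

```bash
python3 -c "
from h import *
s=snap('wrist')
u=np.array([np.cos(TA),np.sin(TA)]);v=np.array([-u[1],u[0]])
for b in (170,183,207,231,256,284,299):
  p=onz(s,200/2.6+120,b/2.6+140,.008)[:2]-TC; print(b,(p@u*1e3).round(1),(p@v*1e3).round(1))
for a,b in ((628,183),(618,283),(75,183)):
  p=onz(s,a/2.6+120,b/2.6+140,.008)[:2]-TC; print((p@u*1e3).round(1),(p@v*1e3).round(1))
"
python3 -m jog '[{"x":0.2,"y":-0.1,"z":0,"wx":0,"wy":0,"wz":0,"grip":1},{"x":0.35,"y":-0.3,"z":0,"wx":0,"wy":0,"wz":0,"grip":1},{"x":0.35,"y":-0.6,"z":0,"wx":0,"wy":0,"wz":0,"grip":1},{"x":0.35,"y":-0.8,"z":0,"wx":0,"wy":0,"wz":0,"grip":1},{"x":0.35,"y":-1,"z":0,"wx":0,"wy":0,"wz":0,"grip":1},{"x":0.35,"y":-1.1,"z":0,"wx":0,"wy":0,"wz":0,"grip":1},{"x":0.35,"y":-1.2,"z":0,"wx":0,"wy":0,"wz":0,"grip":1},{"x":0.35,"y":-1.2,"z":0,"wx":0,"wy":0,"wz":0,"grip":1}]'; python3 -c "
from h import *
where()"
```

```text
170 -78.8 7.4
183 -82.3 7.6
207 -88.7 8.0
231 -95.3 8.5
256 -102.3 8.9
284 -110.4 9.5
299 -114.8 9.8
-82.7 -99.0
-110.6 -99.6
-82.2 39.0
time: 28.13
ee_pos: [0.4626, -0.0361, 0.0377]
tcp_rot: [0.533, 0.465, 0.533, -0.465]
force: [-0.0, -0.4, -2.1]
grip_width: 0.166
rake tray -64.58569449546307 -31.887273502998983 tips 4.362861688514026 yaw rel -0.0023362702429582383
```

```bash
python3 -m jog '[{"x":-0.04,"y":-0.12,"z":0,"wx":0,"wy":0,"wz":0,"grip":1},{"x":-0.04,"y":-0.24,"z":0,"wx":0,"wy":0,"wz":0,"grip":1},{"x":-0.04,"y":-0.36,"z":0,"wx":0,"wy":0,"wz":0,"grip":1},{"x":-0.04,"y":-0.48,"z":0,"wx":0,"wy":0,"wz":0,"grip":1},{"x":-0.04,"y":-0.6,"z":0,"wx":0,"wy":0,"wz":0,"grip":1},{"x":-0.04,"y":-0.72,"z":0,"wx":0,"wy":0,"wz":0,"grip":1},{"x":-0.04,"y":-0.84,"z":0,"wx":0,"wy":0,"wz":0,"grip":1},{"x":-0.04,"y":-0.94,"z":0,"wx":0,"wy":0,"wz":0,"grip":1},{"x":-0.04,"y":-1.02,"z":0,"wx":0,"wy":0,"wz":0,"grip":1},{"x":-0.04,"y":-1.1,"z":0,"wx":0,"wy":0,"wz":0,"grip":1},{"x":-0.04,"y":-1.15,"z":0,"wx":0,"wy":0,"wz":0,"grip":1},{"x":-0.04,"y":-1.2,"z":0,"wx":0,"wy":0,"wz":0,"grip":1},{"x":-0.04,"y":-1.2,"z":0,"wx":0,"wy":0,"wz":0,"grip":1}]'; python3 -c "
from h import *
where()"
```

```text
time: 29.22
ee_pos: [0.4507, -0.0377, 0.038]
tcp_rot: [0.532, 0.465, 0.533, -0.465]
force: [-1.2, -0.2, -1.9]
grip_width: 0.17
rake tray -76.52009140425466 -31.843990199252396 tips 4.718569353765342 yaw rel -0.002331512110829853
```

```bash
python3 -m jog '[{"x":0,"y":-0.03,"z":0,"wx":0,"wy":0,"wz":0,"grip":1},{"x":0,"y":-0.06,"z":0,"wx":0,"wy":0,"wz":0,"grip":1},{"x":0,"y":-0.06,"z":0,"wx":0,"wy":0,"wz":0,"grip":1}]'; python3 -c "
from h import *
where()"
```

```text
time: 29.47
ee_pos: [0.4502, -0.0377, 0.038]
tcp_rot: [0.533, 0.465, 0.532, -0.465]
force: [1.0, 0.3, -1.7]
grip_width: 0.169
rake tray -77.04814049456807 -31.85053214767501 tips 4.702904638248941 yaw rel -0.002320422255597504
```

```bash
python3 -m jog '[{"x":0,"y":-0.03,"z":0,"wx":0,"wy":0,"wz":0,"grip":1},{"x":0,"y":-0.06,"z":0,"wx":0,"wy":0,"wz":0,"grip":1},{"x":0,"y":-0.06,"z":0,"wx":0,"wy":0,"wz":0,"grip":1}]'; python3 -c "
from h import *
where()
s=snap('wrist'); save(s,'w24',(120,150,420,260),2.6)"
```

```text
time: 29.72
ee_pos: [0.4496, -0.0378, 0.038]
tcp_rot: [0.533, 0.465, 0.532, -0.465]
force: [0.1, -0.3, -1.7]
grip_width: 0.173
rake tray -77.63509347832617 -31.85843951453152 tips 4.746440610490656 yaw rel -0.002379853203510446
```

View pics/w24.png

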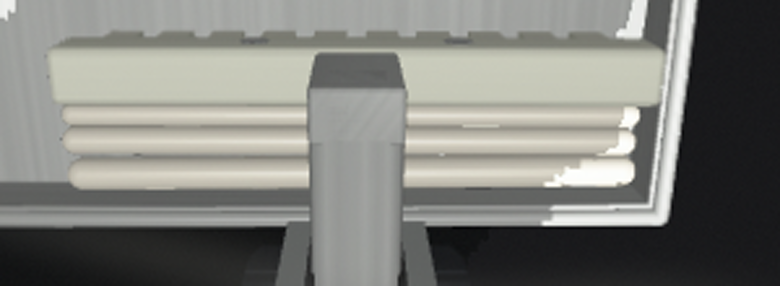

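```bash
python3 -m jog '[{"x":0,"y":-0.03,"z":0,"wx":0,"wy":0,"wz":0,"grip":1},{"x":0,"y":-0.05,"z":0,"wx":0,"wy":0,"wz":0,"grip":1},{"x":0,"y":-0.05,"z":0,"wx":0,"wy":0,"wz":0,"grip":1}]'
```

```text
time: 30.02
ee_pos: [0.4491, -0.0379, 0.038]
tcp_rot: [0.533, 0.465, 0.532, -0.465]
force: [0.2, 0.7, -2.3]
grip_width: 0.172
```

```bash
python3 -m jog '[{"x":0,"y":-0.03,"z":0,"wx":0,"wy":0,"wz":0,"grip":1},{"x":0,"y":-0.05,"z":0,"wx":0,"wy":0,"wz":0,"grip":1},{"x":0,"y":-0.05,"z":0,"wx":0,"wy":0,"wz":0,"grip":1}]'; python3 -c "
from h import *
where()"
```

```text
time: 30.27
ee_pos: [0.4488, -0.038, 0.0381]
tcp_rot: [0.533, 0.465, 0.532, -0.465]
force: [1.3, 0.7, -1.2]
grip_width: 0.168
rake tray -78.49819267969214 -31.880341397028644 tips 4.772062861669444 yaw rel -0.0023425925465523634
```

```bash
python3 -m jog '[{"x":0,"y":-0.02,"z":0,"wx":0,"wy":0,"wz":0,"grip":1},{"x":0,"y":-0.04,"z":0,"wx":0,"wy":0,"wz":0,"grip":1},{"x":0,"y":-0.04,"z":0,"wx":0,"wy":0,"wz":0,"grip":1}]'; python3 -c "
from h import *
where()"
```

```text
time: 30.52
ee_pos: [0.4485, -0.038, 0.0381]
tcp_rot: [0.533, 0.465, 0.532, -0.465]
force: [2.3, 0.8, -1.8]
grip_width: 0.168
rake tray -78.73348502688904 -31.91210214059254 tips 4.819944093006693 yaw rel -0.002273237034625508
```

Resistance rose to 2.3 N and the advance stalled, so the row is tight. Backing off and looking.

```bash
python3 -m jog '[{"x":0,"y":0.04,"z":0,"wx":0,"wy":0,"wz":0,"grip":1},{"x":0,"y":0.1,"z":0,"wx":0,"wy":0,"wz":0,"grip":1},{"x":0,"y":0.3,"z":0,"wx":0,"wy":0,"wz":0,"grip":1},{"x":0,"y":0.8,"z":0,"wx":0,"wy":0,"wz":0,"grip":1},{"x":0,"y":1.5,"z":0,"wx":0,"wy":0,"wz":0,"grip":1},{"x":0,"y":2.2,"z":0,"wx":0,"wy":0,"wz":0,"grip":1},{"x":0,"y":2.5,"z":0,"wx":0,"wy":0,"wz":0,"grip":1},{"x":0,"y":2.5,"z":0,"wx":0,"wy":0,"wz":0,"grip":1}]'; python3 -c "
from h import *
where()
s=snap('wrist'); save(s,'w25',(120,140,420,260),2.6)
s=snap('scene'); save(s,'s25',(220,180,310,225),8)"
```

```text
time: 31.18
ee_pos: [0.4739, -0.0346, 0.038]
tcp_rot: [0.533, 0.465, 0.532, -0.465]
force: [0.5, -0.1, -2.2]
grip_width: 0.171
rake tray -53.12561491096425 -31.92862708914148 tips 4.700702407307196 yaw rel -0.0020860707168940396
```

View pics/w25.png

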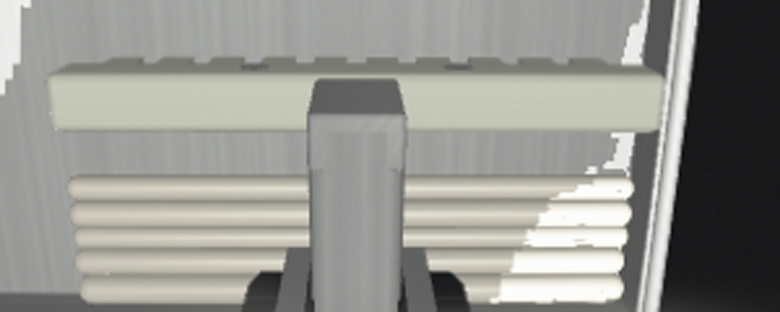

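View pics/s25.png

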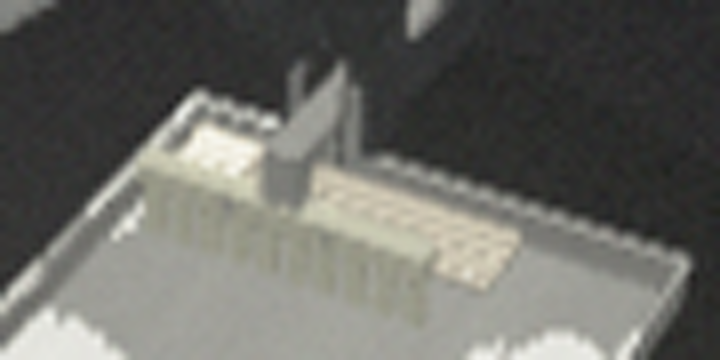

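```bash
python3 -c "
from h import *
s=snap('wrist')
u=np.array([np.cos(TA),np.sin(TA)]);v=np.array([-u[1],u[0]])
P=lambda a,b,z=.008:(lambda p:((p@u*1e3).round(1),(p@v*1e3).round(1)))(onz(s,a/2.6+120,b/2.6+140,z)[:2]-TC)
for b in (176,188,201,214,238,262,275,288,303): print(b,P(200,b),P(540,b))
for a,b in ((68,188),(70,214),(76,238),(76,262),(80,289),(634,188),(632,214),(627,238),(628,262),(624,289)): print(P(a,b))
print('wall top inner right',P(655,240,.019),P(640,312,.019))
"
```

```text
176 (np.float64(-81.1), np.float64(6.8)) (np.float64(-81.4), np.float64(-75.5))
188 (np.float64(-84.2), np.float64(7.0)) (np.float64(-84.5), np.float64(-75.7))
201 (np.float64(-87.6), np.float64(7.3)) (np.float64(-87.9), np.float64(-76.0))
214 (np.float64(-91.1), np.float64(7.5)) (np.float64(-91.4), np.float64(-76.2))
238 (np.float64(-97.6), np.float64(8.0)) (np.float64(-97.9), np.float64(-76.7))
262 (np.float64(-104.2), np.float64(8.4)) (np.float64(-104.5), np.float64(-77.2))
275 (np.float64(-107.9), np.float64(8.7)) (np.float64(-108.2), np.float64(-77.5))
288 (np.float64(-111.6), np.float64(8.9)) (np.float64(-111.9), np.float64(-77.8))
303 (np.float64(-115.9), np.float64(9.2)) (np.float64(-116.3), np.float64(-78.2))
(np.float64(-84.2), np.float64(39.6))
(np.float64(-91.1), np.float64(40.0))
(np.float64(-97.6), np.float64(39.2))
(np.float64(-104.3), np.float64(40.1))
(np.float64(-112.0), np.float64(40.0))
(np.float64(-84.6), np.float64(-99.0))
(np.float64(-91.5), np.float64(-99.3))
(np.float64(-98.1), np.float64(-98.7))
(np.float64(-104.7), np.float64(-99.7))
(np.float64(-112.4), np.float64(-99.6))
wall top inner right (np.float64(-93.4), np.float64(-101.1)) (np.float64(-112.7), np.float64(-99.9))
```

```bash
python3 -m jog '[{"x":-1.5,"y":0,"z":0,"wx":0,"wy":0,"wz":0,"grip":1},{"x":-4,"y":0,"z":0,"wx":0,"wy":0,"wz":0,"grip":1},{"x":-7,"y":0,"z":0,"wx":0,"wy":0,"wz":0,"grip":1},{"x":-8.4,"y":0,"z":0,"wx":0,"wy":0,"wz":0,"grip":1},{"x":-8.4,"y":0,"z":0,"wx":0,"wy":0,"wz":0,"grip":1},{"x":-8.4,"y":0,"z":0,"wx":0,"wy":0,"wz":0,"grip":1}]'; python3 -c "
from h import *
goto([.5106,-.3003,.12],-1.6369)"
```

```text
time: 31.83
ee_pos: [0.4729, -0.0347, 0.122]
tcp_rot: [0.533, 0.465, 0.532, -0.465]
force: [-1.1, -0.3, -2.1]
grip_width: 0.171
shift cm [ 0.21  0.18 26.83] rotvec deg [ 1.15e+01  1.00e-02 -5.00e-02]
t 31.8333 pos [ 0.4729 -0.0347  0.122 ] yaw -1.4363 F [-1.08 -0.31 -2.14] M [ 0.046  0.006 -0.04 ] g 0.171 j [-0.17  0.37  1.94 -0.    0.83  1.26]
```

```bash
python3 -m jog '[{"x":0,"y":0,"z":2,"wx":1,"wy":0,"wz":0,"grip":1},{"x":0,"y":0,"z":5,"wx":2.5,"wy":0,"wz":0,"grip":1},{"x":0,"y":0.1,"z":8.5,"wx":4,"wy":0,"wz":0,"grip":1},{"x":0,"y":0.1,"z":12,"wx":5.5,"wy":0,"wz":0,"grip":1},{"x":0,"y":0.1,"z":15.5,"wx":7,"wy":0,"wz":0,"grip":1},{"x":0,"y":0.1,"z":19,"wx":8.5,"wy":0,"wz":0,"grip":1},{"x":0,"y":0.2,"z":22.5,"wx":10,"wy":0,"wz":0,"grip":1},{"x":0,"y":0.2,"z":25,"wx":11.5,"wy":0,"wz":0,"grip":1},{"x":0,"y":0.2,"z":26.3,"wx":11.5,"wy":0,"wz":0,"grip":1},{"x":0,"y":0.2,"z":26.8,"wx":11.5,"wy":0,"wz":0,"grip":1},{"x":0,"y":0.2,"z":26.8,"wx":11.5,"wy":0,"wz":0,"grip":1},{"x":0,"y":0.2,"z":26.8,"wx":11.5,"wy":0,"wz":0,"grip":1},{"x":0,"y":0.2,"z":26.8,"wx":11.5,"wy":0,"wz":0,"grip":1}]'; python3 -c "
from h import *
goto([.5106,-.3003,.04],-1.6369)
s=snap('wrist'); save(s,'w26',k=1.5)
s=snap('top'); save(s,'t26',(195,120,275,230),5)"
```

```text
time: 32.92
ee_pos: [0.5108, -0.2985, 0.1217]
tcp_rot: [-0.483, -0.516, -0.484, 0.516]
force: [0.1, 0.3, -1.4]
grip_width: 0.166
shift cm [8.17 0.   0.19] rotvec deg [ 0.09 -0.04  0.05]
t 32.9167 pos [ 0.5108 -0.2985  0.1217] yaw -1.6354 F [ 0.12  0.31 -1.37] M [0.054 0.01  0.04 ] g 0.166 j [-0.61  0.55  1.63  0.    0.95  1.03]
```

View pics/w26.png

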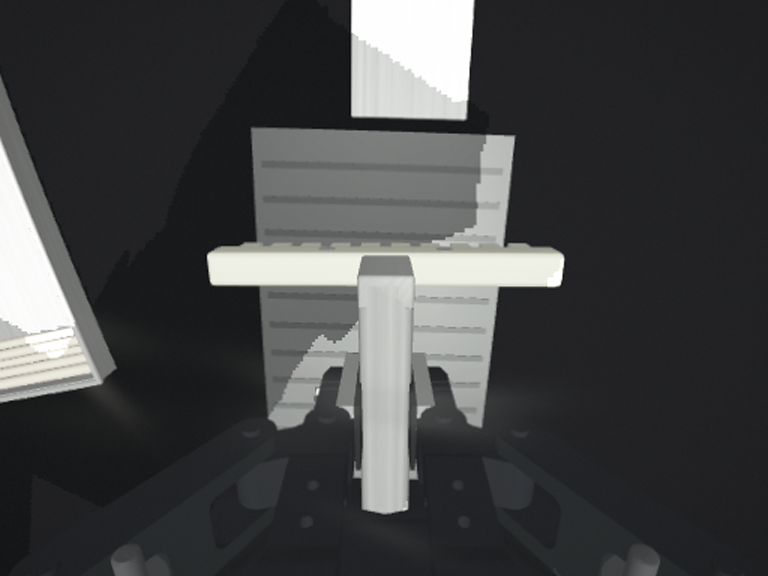

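View pics/t26.png

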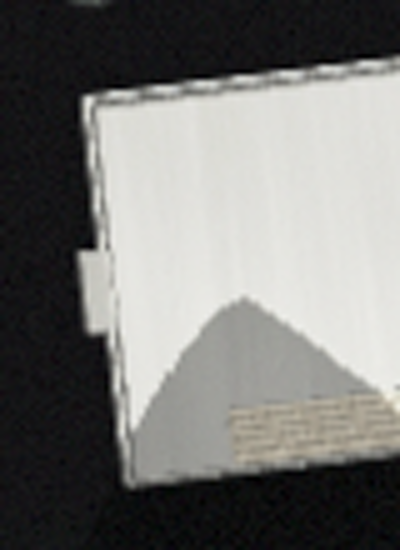

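```bash
python3 -c "
from h import *
s=snap('top'); save(s,'t27',(230,185,300,225),10)
s=snap('scene'); save(s,'s27',(220,180,310,235),8)"
```

```text
(no output)
```

View pics/t27.png

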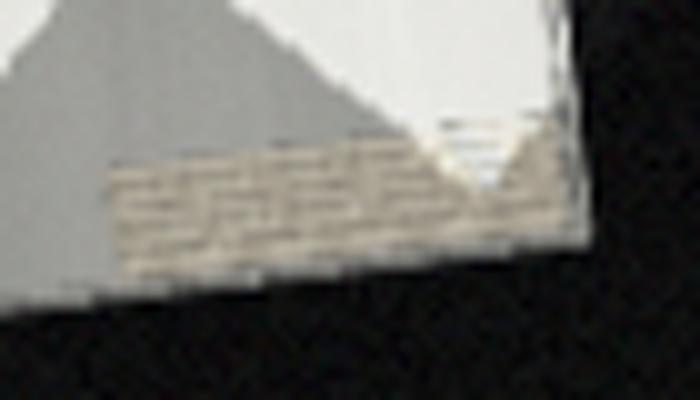

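View pics/s27.png

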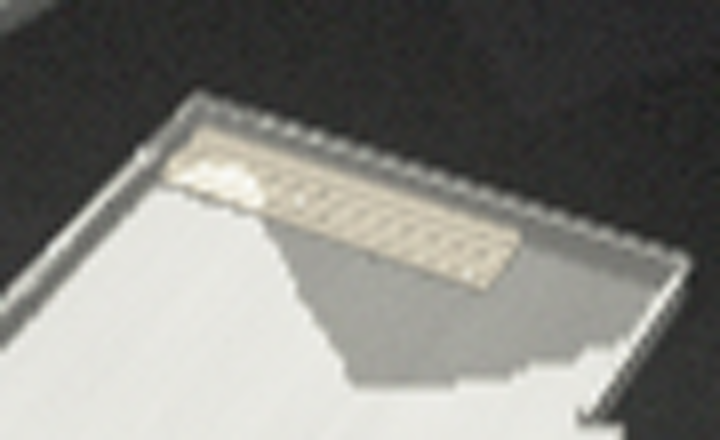

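The row is tight and in the corner in both views. Now laying the rake back.

```bash
python3 -m jog '[{"x":2,"y":0,"z":0.1,"wx":0,"wy":0,"wz":0,"grip":1},{"x":4.5,"y":0,"z":0.1,"wx":0,"wy":0,"wz":0,"grip":1},{"x":6.5,"y":0,"z":0.1,"wx":0,"wy":0,"wz":0,"grip":1},{"x":7.6,"y":0,"z":0.1,"wx":0,"wy":0,"wz":0,"grip":1},{"x":8,"y":0,"z":0.1,"wx":0,"wy":0,"wz":0,"grip":1},{"x":8,"y":0,"z":0.1,"wx":0,"wy":0,"wz":0,"grip":1},{"x":8,"y":0,"z":0.1,"wx":0,"wy":0,"wz":0,"grip":1}]'; python3 -c "
from h import *
goto([.5106,-.3003,.0367],-1.6369)"
```

```text
time: 33.7
ee_pos: [0.5114, -0.3012, 0.043]
tcp_rot: [0.484, 0.516, 0.483, -0.516]
force: [0.1, -1.0, -1.9]
grip_width: 0.173
shift cm [ 0.63 -0.09 -0.09] rotvec deg [ 0.01  0.04 -0.06]
t 33.7 pos [ 0.5114 -0.3012  0.043 ] yaw -1.6367 F [ 0.08 -0.98 -1.89] M [-0.032 -0.017  0.06 ] g 0.173 j [-0.61  0.67  1.66  0.    0.81  1.03]
```

```bash
python3 -m jog '[{"x":0.15,"y":0,"z":-0.05,"wx":0,"wy":0,"wz":0,"grip":1},{"x":0.3,"y":0,"z":-0.05,"wx":0,"wy":0,"wz":0,"grip":1},{"x":0.4,"y":0,"z":-0.05,"wx":0,"wy":0,"wz":0,"grip":1},{"x":0.5,"y":0,"z":-0.05,"wx":0,"wy":0,"wz":0,"grip":1},{"x":0.5,"y":0,"z":-0.05,"wx":0,"wy":0,"wz":0,"grip":1}]'; python3 -c "
from h import *
goto([.5106,-.3003,.0365],-1.6369)"
```

```text
time: 34.12
ee_pos: [0.5109, -0.3004, 0.037]
tcp_rot: [-0.483, -0.516, -0.483, 0.516]
force: [-0.1, -0.2, -2.2]
grip_width: 0.169
shift cm [ 0.05 -0.03 -0.01] rotvec deg [0. 0. 0.]
t 34.1167 pos [ 0.5109 -0.3004  0.037 ] yaw -1.6368 F [-0.06 -0.21 -2.24] M [-0.031 -0.021 -0.033] g 0.169 j [-0.61  0.68  1.67 -0.    0.8   1.03]
```

```bash
python3 -m jog '[{"x":0.06,"y":0,"z":0,"wx":0,"wy":0,"wz":0,"grip":1},{"x":0.08,"y":0,"z":0,"wx":0,"wy":0,"wz":0,"grip":1},{"x":0.08,"y":0,"z":0,"wx":0,"wy":0,"wz":0,"grip":1}]'
python3 -m jog '[{"x":0,"y":0,"z":0,"wx":0,"wy":0,"wz":0,"grip":0.7},{"x":0,"y":0,"z":0,"wx":0,"wy":0,"wz":0,"grip":0.4},{"x":0,"y":0,"z":0,"wx":0,"wy":0,"wz":0,"grip":0},{"x":0,"y":0,"z":0,"wx":0,"wy":0,"wz":0,"grip":0},{"x":0,"y":0,"z":0,"wx":0,"wy":0,"wz":0,"grip":0},{"x":0,"y":0,"z":0,"wx":0,"wy":0,"wz":0,"grip":0},{"x":0,"y":0,"z":0,"wx":0,"wy":0,"wz":0,"grip":0},{"x":0,"y":0,"z":0,"wx":0,"wy":0,"wz":0,"grip":0},{"x":0,"y":0,"z":0,"wx":0,"wy":0,"wz":0,"grip":0}]'
python3 -c "
from h import *
s=snap('wrist'); save(s,'w28',k=1.5)"
```

```text
time: 34.37
ee_pos: [0.5109, -0.3005, 0.0363]
tcp_rot: [0.483, 0.516, 0.483, -0.516]
force: [-0.7, -0.1, -0.3]
grip_width: 0.169
time: 35.12
ee_pos: [0.5109, -0.3005, 0.0362]
tcp_rot: [-0.483, -0.516, -0.483, 0.516]
force: [-0.6, -0.2, -0.1]
grip_width: 1.001
```

View pics/w28.png

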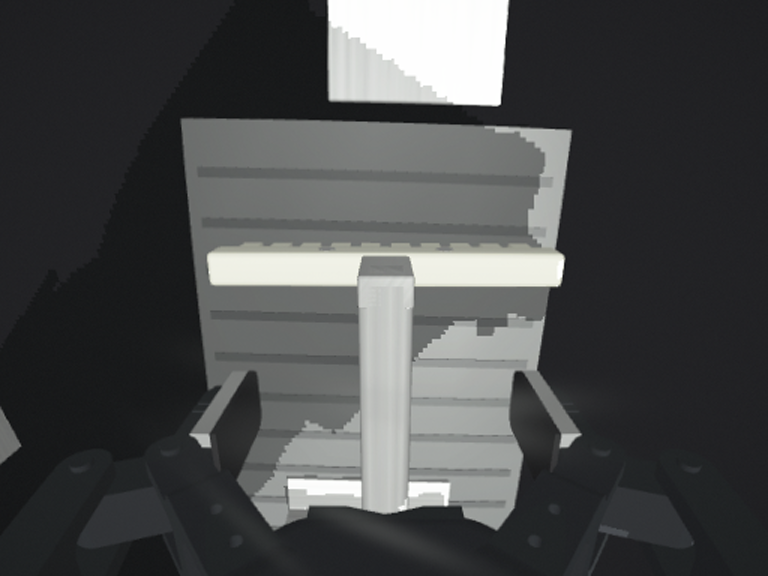

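The rake stands on the mat as before and the jaws are clear of it. Rising straight up.

```bash
python3 -m jog '[{"x":-1,"y":0,"z":0,"wx":0,"wy":0,"wz":0,"grip":0},{"x":-3,"y":0,"z":0,"wx":0,"wy":0,"wz":0,"grip":0},{"x":-6,"y":0,"z":0,"wx":0,"wy":0,"wz":0,"grip":0},{"x":-10,"y":0,"z":0,"wx":0,"wy":0,"wz":0,"grip":0},{"x":-14,"y":0,"z":0,"wx":0,"wy":0,"wz":0,"grip":0},{"x":-17,"y":0,"z":0,"wx":0,"wy":0,"wz":0,"grip":0},{"x":-18,"y":0,"z":0,"wx":0,"wy":0,"wz":0,"grip":0},{"x":-18,"y":0,"z":0,"wx":0,"wy":0,"wz":0,"grip":0},{"x":-18,"y":0,"z":0,"wx":0,"wy":0,"wz":0,"grip":0},{"x":-18,"y":0,"z":0,"wx":0,"wy":0,"wz":0,"grip":0}]'
python3 -c "
from h import *
s=snap('wrist'); save(s,'w29',k=1.5)
s=snap('scene'); save(s,'s29',(100,110,400,310),2.6)"
```

```text
time: 36.0
ee_pos: [0.5102, -0.3, 0.2145]
tcp_rot: [-0.482, -0.516, -0.484, 0.516]
force: [-0.5, 0.3, 0.3]
grip_width: 1.0
```

View pics/w29.png

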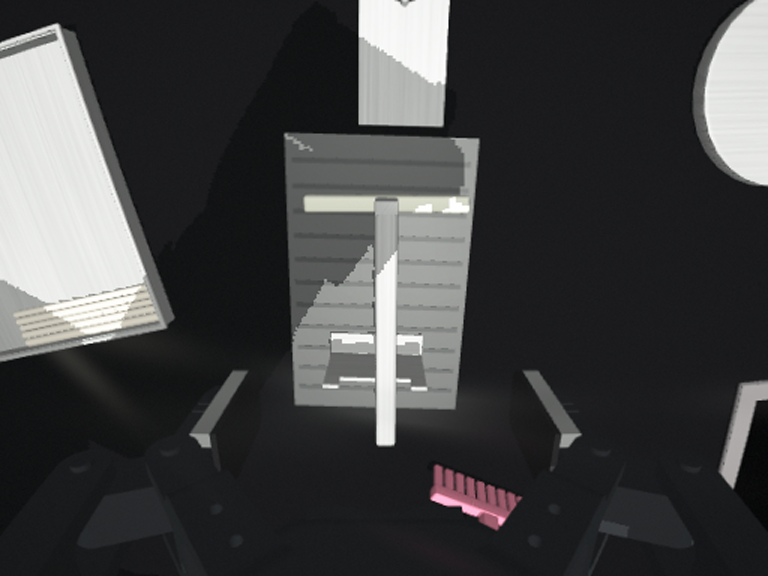

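View pics/s29.png

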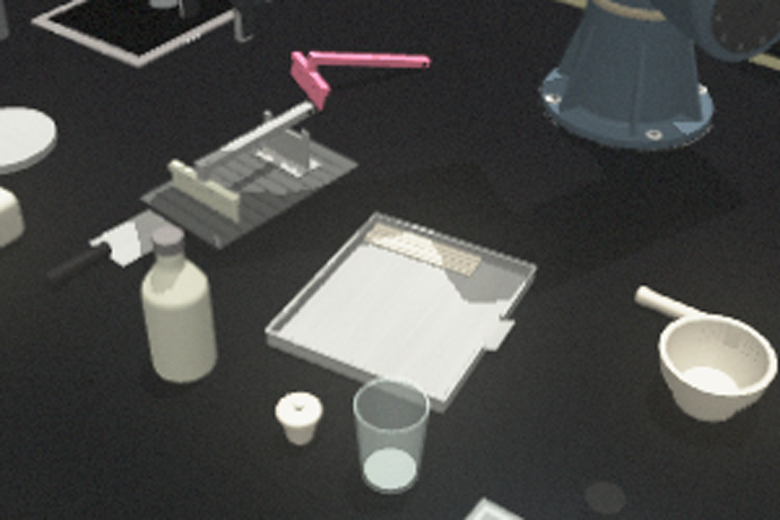

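```bash
python3 -c "
from h import *
s=snap('wrist'); save(s,'w30',(0,180,125,250),6)
h=[onz(s,a/1.5,b/1.5,.063)[:2] for a,b in ((386,199),(386,446))]; u=(h[0]-h[1])/np.linalg.norm(h[0]-h[1]); r=h[0]-.005*u
m=np.array([.4787,-.289]);a=-.096;d=r-m;print('rake in mat',d@[np.cos(a),np.sin(a)],d@[-np.sin(a),np.cos(a)],'yaw',np.arctan2(u[1],u[0]))"
```

```text
rake in mat 0.07318593152379528 -0.006651667208361538 yaw -0.06596546589431067
```

View pics/w30.png

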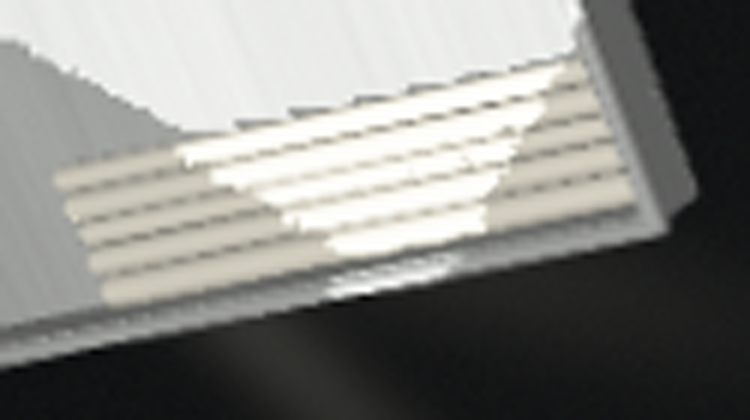

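The crop shows all five rods side by side, with their ends at the plain wall (right, x about 580–635). The rake stands at mat (73, -7) mm.

```bash
python3 -c "
from station import ctrl
print(ctrl.sign_off())"
```

```text
the job is handed in; nothing more can be done
None
```

I combed the five rods into one row in the corner, laid the rake back on its mat, let go, and handed the job in at about 36 s of the 61 s allowed. No verdict is reported.

**Combing:** I swept all the rods to the row wall. I then turned the rake a quarter turn and pushed the ends to the plain wall, where the last push peaked at about 4.5 N. Turned back, I tightened the row until the resistance reached about 2.3 N. The gripper stayed above the rods throughout.

**Last checks:**
- **Row:** the rods lie flat in a single layer, parallel to within about 0.01 rad. The outermost axis is about 31–32 mm from the row wall; the limit is 33.5 mm.
- **Ends:** they are within about 1–3 mm of the plain wall.
- **Rake:** the tips stand on the mat at (73, -7) mm from its middle, with the handle in the saddle. The gripper is open and about 18 cm above where it let go.
- **Bystanders:** they look where they were in the last pictures; I did not measure them.

**Disagreement:** the cameras and the contact forces placed the plain wall about 2 mm apart, which is within the stated calibration error. I relied on the contact forces there.

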